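Hang the washed boards back on the peg rail

TASK

The washed boards and the grater standing in the drying rack go back on the wooden peg rail, but the bottles someone left standing in front of the pegs are in the way. First stand all the bottles upright in the low dark tray, then hang every board and the grater by the eye in its handle, one to a peg, and leave them hanging freely. Do not disturb the spoon, the garlic or the tin.

Things in the scene. Friction and masses are not known exactly. Their poses are not given: they have to be found in the camera images.
- rail: Fixed peg rail: wooden bar 345 mm long in y, 18 mm thick in x, from 161 to 195 mm high, on two uprights at y = -161 and +161 mm with feet 120 mm long in x, 24 mm wide, 16 mm high. Origin: on the worktop under the bar's middle. Four pegs stick out of its front, towards its -x (the robot), at y = -127.5, -42.5, 42.5, 127.5 mm.
- peg0 (a point): Mid-length point on the axis of peg 0 (0 is at the rail's -y end), 40 mm in front of the rail's origin, 185 mm high; axes as the rail's. Peg: 9 mm round, climbing outwards by 10 degrees from 180 mm high at the bar's face (rail x = -9 mm) to the centre of a 14 mm end ball (rail x = -68 mm, 190 mm high).
- peg1 (a point): Mid-length point on the axis of peg 1 (0 is at the rail's -y end), 40 mm in front of the rail's origin, 185 mm high; axes as the rail's. Peg: 9 mm round, climbing outwards by 10 degrees from 180 mm high at the bar's face (rail x = -9 mm) to the centre of a 14 mm end ball (rail x = -68 mm, 190 mm high).
- peg2 (a point): Mid-length point on the axis of peg 2 (0 is at the rail's -y end), 40 mm in front of the rail's origin, 185 mm high; axes as the rail's. Peg: 9 mm round, climbing outwards by 10 degrees from 180 mm high at the bar's face (rail x = -9 mm) to the centre of a 14 mm end ball (rail x = -68 mm, 190 mm high).
- peg3 (a point): Mid-length point on the axis of peg 3 (0 is at the rail's -y end), 40 mm in front of the rail's origin, 185 mm high; axes as the rail's. Peg: 9 mm round, climbing outwards by 10 degrees from 180 mm high at the bar's face (rail x = -9 mm) to the centre of a 14 mm end ball (rail x = -68 mm, 190 mm high).
- rack: Bamboo drying rack, loose, 1.2 kg: base 180 (x) by 110 (y) mm, its top 20 mm above the worktop; pairs of upright 8 mm dowels rising to 86 mm make four slots, 15 mm wide, open at the top, at x = -63, -21, 21, 63 mm. A slot runs along y (dowels at y = -17 and 17 mm). Origin: centre of its underside.
- wide_board: Wooden board with square shoulders. Stands handle up in a rack slot at the start; 12 mm thick. Origin: centre of the bottom edge; z up the handle, x normal to the faces, y across the width. Handle 36 mm wide, parallel sides, half-round top; 23 mm round eye through it along x, centre 150 mm above the origin, 18 mm below the top. Below the handle: 70 mm wide, 100 high. May be absent.
- narrow_board: Wooden board with square shoulders. Stands handle up in a rack slot at the start; 12 mm thick. Origin: centre of the bottom edge; z up the handle, x normal to the faces, y across the width. Handle 36 mm wide, parallel sides, half-round top; 23 mm round eye through it along x, centre 140 mm above the origin, 18 mm below the top. Below the handle: 52 mm wide, 95 high. May be absent.
- arched_board: Wooden board with round shoulders. Stands handle up in a rack slot at the start; 12 mm thick. Origin: centre of the bottom edge; z up the handle, x normal to the faces, y across the width. Handle 36 mm wide, parallel sides, half-round top; 23 mm round eye through it along x, centre 145 mm above the origin, 18 mm below the top. Below the handle: 66 mm wide, 99 high. May be absent.
- grater: Flat steel grater, black handle. Stands handle up in a rack slot at the start; 12 mm thick. Origin: centre of the bottom edge; z up the handle, x normal to the faces, y across the width. Handle 36 mm wide, parallel sides, half-round top; 23 mm round eye through it along x, centre 145 mm above the origin, 18 mm below the top. Below the handle: 60 mm wide, 100 high. May be absent.
- wide_board_eye (a point): Centre of the 23 mm eye in the handle of the wide board, in the middle of its thickness.
- narrow_board_eye (a point): Centre of the 23 mm eye in the handle of the narrow board, in the middle of its thickness.
- arched_board_eye (a point): Centre of the 23 mm eye in the handle of the arched board, in the middle of its thickness.
- grater_eye (a point): Centre of the 23 mm eye in the handle of the grater, in the middle of its thickness.
- tray: Fixed low dark wooden tray: 176 by 176 mm outside, walls 6 mm thick and 28 mm high, floor 6 mm thick, open on top; room for four bottles, two by two, at x, y = -40 and 40 mm. Origin: centre of its underside.
- bottle_a: Standing glass bottle, 223 mm tall, 0.42 kg: body 60 mm in diameter up to 118 mm, neck and cap 30 mm above that (feels like two cylinders). Origin: centre of its underside; z up. Stands on the worktop in front of the pegs at the start. May be absent.
- bottle_b: Standing glass bottle, 223 mm tall, 0.42 kg: body 60 mm in diameter up to 118 mm, neck and cap 30 mm above that (feels like two cylinders). Origin: centre of its underside; z up. Stands on the worktop in front of the pegs at the start. May be absent.
- bottle_c: Standing glass bottle, 223 mm tall, 0.42 kg: body 60 mm in diameter up to 118 mm, neck and cap 30 mm above that (feels like two cylinders). Origin: centre of its underside; z up. Stands on the worktop in front of the pegs at the start. May be absent.
- bottle_d: Standing glass bottle, 223 mm tall, 0.42 kg: body 60 mm in diameter up to 118 mm, neck and cap 30 mm above that (feels like two cylinders). Origin: centre of its underside; z up. Stands on the worktop in front of the pegs at the start. May be absent.
- wooden_spoon: Bystander: wooden spoon, 295 mm long, 14 mm high, lying on the worktop's edge nearest the robot. Origin: centre of its underside.
- garlic: Bystander: bulb of garlic, 60 mm, on the worktop beyond the rail's right end. Origin: centre of its underside.
- tuna_tin: Bystander: tin, 57 mm in diameter, 72 mm high, beyond the rail. Origin: centre of its underside.
Not all that is in view belongs to the job. What is shaped like the bottle_a but yellow is not meant.

How it is judged:
On the way, in this order (a step that is already met when the one before it is completed fails the run):
1. all bottles stand upright in the tray while the boards and the grater still stand in the rack (x of bottle_a in the frame of tray between -0.065 and 0.065 m and y of bottle_a in the frame of tray between -0.065 and 0.065 m and height (world z) of each of bottle_a, bottle_b, bottle_c, bottle_d below 0.03 m and angle between each of bottle_a, bottle_b, bottle_c, bottle_d's own z axis and vertical below 0.1 rad and x of bottle_b in the frame of tray between -0.065 and 0.065 m and y of bottle_b in the frame of tray between -0.065 and 0.065 m and x of bottle_c in the frame of tray between -0.065 and 0.065 m and y of bottle_c in the frame of tray between -0.065 and 0.065 m and x of bottle_d in the frame of tray between -0.065 and 0.065 m and y of bottle_d in the frame of tray between -0.065 and 0.065 m and horizontal distance between each of wide_board_eye, narrow_board_eye, arched_board_eye, grater_eye and rack below 0.11 m), for 0.2 s.
2. every board and the grater hangs by its eye, each on a peg of its own ((distance between wide_board_eye and peg0 below 0.032 m or distance between wide_board_eye and peg1 below 0.032 m or distance between wide_board_eye and peg2 below 0.032 m or distance between wide_board_eye and peg3 below 0.032 m) and angle between each of wide_board, narrow_board, arched_board, grater's own z axis and vertical below 0.25 rad and (distance between narrow_board_eye and peg0 below 0.032 m or distance between narrow_board_eye and peg1 below 0.032 m or distance between narrow_board_eye and peg2 below 0.032 m or distance between narrow_board_eye and peg3 below 0.032 m) and (distance between arched_board_eye and peg0 below 0.032 m or distance between arched_board_eye and peg1 below 0.032 m or distance between arched_board_eye and peg2 below 0.032 m or distance between arched_board_eye and peg3 below 0.032 m) and (distance between grater_eye and peg0 below 0.032 m or distance between grater_eye and peg1 below 0.032 m or distance between grater_eye and peg2 below 0.032 m or distance between grater_eye and peg3 below 0.032 m) and horizontal distance between wide_board_eye and narrow_board_eye above 0.055 m and horizontal distance between each of wide_board_eye, narrow_board_eye and arched_board_eye above 0.055 m and horizontal distance between each of wide_board_eye, narrow_board_eye, arched_board_eye and grater_eye above 0.055 m), for 0.2 s.
At the end, for the whole second after the job is handed in: Every bottle stands upright (within 0.1 rad) inside the tray; every board and the grater hangs on a peg through its eye (eye within 32 mm of the peg's mid-length point), upright within 0.25 rad, no two on the same peg; all at rest (all of step 2 and x of bottle_a in the frame of tray between -0.065 and 0.065 m and y of bottle_a in the frame of tray between -0.065 and 0.065 m and height (world z) of each of bottle_a, bottle_b, bottle_c, bottle_d below 0.03 m and angle between each of bottle_a, bottle_b, bottle_c, bottle_d's own z axis and vertical below 0.1 rad and x of bottle_b in the frame of tray between -0.065 and 0.065 m and y of bottle_b in the frame of tray between -0.065 and 0.065 m and x of bottle_c in the frame of tray between -0.065 and 0.065 m and y of bottle_c in the frame of tray between -0.065 and 0.065 m and x of bottle_d in the frame of tray between -0.065 and 0.065 m and y of bottle_d in the frame of tray between -0.065 and 0.065 m and linear speed of each of wide_board, narrow_board, arched_board, grater, bottle_a, bottle_b, bottle_c, bottle_d below 0.03 m/s); the robot touches nothing.
It fails at once if the wooden spoon is disturbed (moved more than 25 mm) (distance of wooden_spoon from where it was at the start of the episode above 0.025 m).
It fails at once if the garlic is disturbed (moved more than 25 mm) (distance of garlic from where it was at the start of the episode above 0.025 m).
It fails at once if the tin is disturbed (moved more than 25 mm) (distance of tuna_tin from where it was at the start of the episode above 0.025 m).
Of wide_board, narrow_board, arched_board, grater only 3 to 4 are there at a start; the rules pass over those that are not, and their reading is None.
Of bottle_a, bottle_b, bottle_c, bottle_d only 3 to 4 are there at a start; the rules pass over those that are not, and their reading is None.
At some moment in a run one of rack may be knocked a few centimetres aside while the robot is not near it.
It also fails if it takes over 210 s, if anything falls off the work surface, if the arm or the gripper's body presses on something with over 40 N, if the wrist force passes 120 N, or if a joint passes its speed limit or range.

ROBOT

A 6-joint arm with a two-finger parallel gripper is mounted at the origin on a cart in front of the work surface, level with it; the furniture and walls round the work are solid. World frame = base frame: x ahead of the robot, y to its left, z up, the work surface at z = 0. Lengths are in m, angles in rad, forces in N, time in s.
With the tool pointing down it reaches from about 0.25 to 0.775 m from the base axis. Payload 4 kg.
Tool frame: the origin (TCP) lies midway between the tips of the shut fingers; the grasp point (between the pads) lies 19 mm behind it; z points along the fingers, y is the line along which they close (so a half turn about z gives the same grasp; the last joint's range is limited). The gripper opens to 85 mm and grips with 20 to 120 N. Pads are 22 mm wide; open, the fingers measure 114 mm over their backs; the gripper's body (76 mm by 85 mm) begins 54 mm behind the grasp point. The pads swing forward as they close: fully open they stand 13 mm farther back than shut.
Start: joints at [-1.208, 0.087, 1.371, -0, 1.684, -0.103], TCP at [0.247, -0.491, 0.231] pointing down, gripper open.
Joint ranges: [-3.1, 3.1], [-0.76, 2.03], [0.27, 2.55], [-1.08, 4.22], [0.17, 2.65], [-2.57, 2.57]. Speed limits (rad/s): [2.79, 2.79, 3.14, 3.14, 3.14, 3.14].

INTERFACE

Orientations are given as a 3x3 rotation matrix whose columns are the frame's x, y, z axes.
In Python, from rig import status, cams, ticket gives the robot as it stands.
- The arm moves only by the tool carry_out, never from a script. Its argument "motion" is a list of rows, each a list of 3 entries, a list of its own where there are three numbers: the shift along the tool's x, y, z in m, then the turn about the tool's z in rad, then the closure, from 0 (fully open) to 1 (shut). A call has 1 to 5 rows; each row is the pose to reach, as a shift and turn from the pose commanded when the call began, along the tool's axes at that moment; what a row does not reach only later rows make up. A row lasts 1/10 s, in which the tool goes at most 50 mm and 8.59 degrees, less where a joint would pass 70% of its speed; a pose out of reach is approached as far as the arm can. A call with a gripper value outside its range is refused whole. The fingers move at their own pace and stop on an object; the grip force is fixed at half the most. Time passes only in rows, so rows that repeat a pose let the fingers close. It gives the time, the measured TCP pose, the force, the opening and the grip force at its end, in the units of the state.
- status.get_obs(): the state, without advancing time (a new reading comes with each control period).
- cams.snapshot(name): name is "side" or "top" or "wrist"; returns a dict with "frame" (384x512x3 uint8, red, green, blue), "range_z" (384x512 float32, m along the optical axis (not along the pixel's ray), 0 where there is no reading), "intrinsics" (3x3 intrinsics, pixels), "T" (4x4, takes a point from camera to world coordinates). Camera axes: x right, y down, z forward; pixel columns grow to the right and rows downward; lengths in m; the calibration is good to about 2 mm. A picture is of the moment at which its call begins.
- ticket.finish_job(): hands the job in; it is judged then, once.
The state is a dict: "time_s": time; "qpos": joint angles; "dq": joint speeds; "joint_torque": joint torques, N m; "eef_pos": TCP position; "ee_rot": TCP orientation; "wrist_force": force on the tool from outside, world axes, zero at the start; "torque": the same for the moment, N m; "grip_width": finger opening in m; "grip_force": force on a finger pad.
Only numpy, scipy, OpenCV 4.12 (cv2) and the standard library are available. Lean on these libraries where they do the work, as an engineer would, in place of code of your own. Each camera call takes 0.05 s, during which the arm holds its last target. There are 200 camera calls.

## Working session

There is one attempt and no reset: what is moved stays moved. The work goes in short steps, Python scripts to look and compute and a tool call to move; the robot and the scene stay as the last step left them, time stands still between calls to the robot, and variables do not carry over. Pictures are saved under pics/ and viewed, at most 14 in all, crops included, and the job is handed in when it is done.

Besides the shell and the picture viewer there is one more tool, called as a command line: name --argument value ..., lists and objects as JSON in quotes. carry_out: Moves the arm, as the interface text tells. Its arguments: {"type":"object","properties":{"motion":{"type":"array","items":{"type":"array"}}},"required":["motion"]}

```bash
mkdir -p pics; ls
cat > h.py <<'E'
import numpy as np, cv2
from rig import status, cams
def snap(n):
    s=cams.snapshot(n); np.savez(f'{n}.npz',**s); return s
def load(n): return dict(np.load(f'{n}.npz'))
def cloud(s):
    K,T,d=s['intrinsics'],s['T'],s['range_z']
    v,u=np.mgrid[:d.shape[0],:d.shape[1]]
    p=np.stack([(u-K[0,2])/K[0,0]*d,(v-K[1,2])/K[1,1]*d,d],-1)
    w=p@T[:3,:3].T+T[:3,3]; w[d==0]=np.nan; return w
def save(s,f,crop=None,k=1):
    a=s['frame'] if crop is None else s['frame'][crop[0]:crop[1],crop[2]:crop[3]]
    cv2.imwrite('pics/'+f,cv2.resize(a,None,fx=k,fy=k,interpolation=cv2.INTER_CUBIC)[...,::-1])
E
python3 - <<'E'
from h import *
o=status.get_obs(); print(o['time_s'],o['eef_pos'],o['ee_rot'],o['grip_width'])
a=snap('top');b=snap('side')
print(a['T'],b['T'],a['intrinsics'])
save(a,'top1.png',k=1.5);save(b,'side1.png',k=1.5)
E
```

```text
pics
0.0 [ 0.24683435 -0.49093953  0.23012669] [[ 8.93479864e-01  4.49102593e-01 -7.71080690e-04]
 [ 4.49103182e-01 -8.93477430e-01  2.10068443e-03]
 [ 2.54479633e-04 -2.22321403e-03 -9.99997496e-01]] 0.08553424890317707
[[-0.00686338 -0.98858096  0.1505343   0.37629208]
 [-0.99994623  0.00795521  0.00665205 -0.05351868]
 [-0.00777362 -0.15048056 -0.98858241  1.31963549]
 [ 0.          0.          0.          1.        ]] [[ 0.99677321 -0.03929879  0.06999119  0.47701216]
 [-0.07932068 -0.61589756  0.78382296 -0.99632446]
 [ 0.0123041  -0.78684547 -0.6170274   0.89613425]
 [ 0.          0.          0.          1.        ]] [[354.72236899   0.         252.16181553]
 [  0.         354.72236899 195.24501975]
 [  0.           0.           1.        ]]
```

View pics/top1.png

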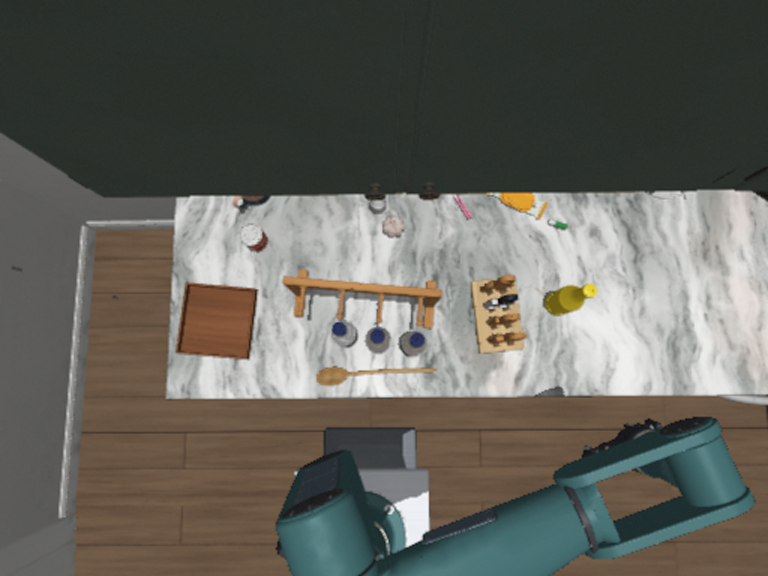

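View pics/side1.png

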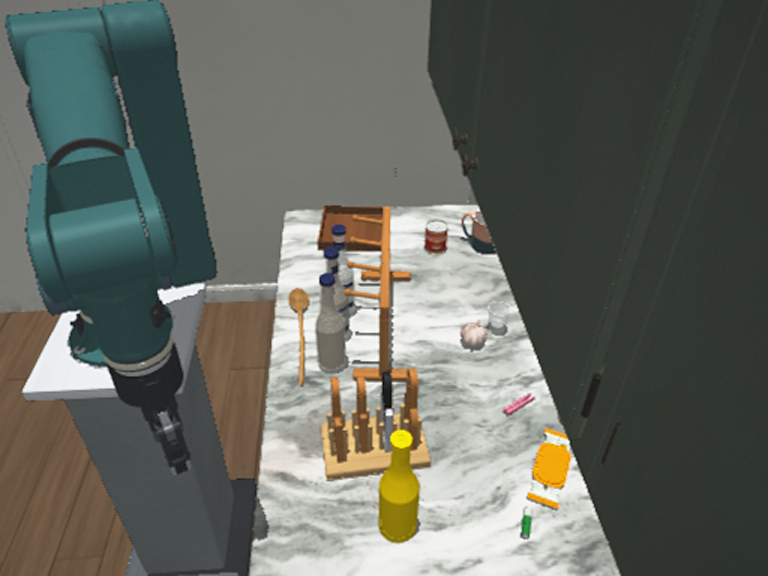

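Candidates in the top view (1.5× scaled pixels):
- Bottles: three grey with blue caps at (343,330), (377,338) and (413,341). The yellow one at (570,298) is the decoy, so I'm leaving it.
- Tray at (217,320), rail at (362,288), and rack at (497,316) with four handles, including the black one (grater).
- Bystanders: spoon (375,373), garlic (393,226), tin (254,236).

I'll measure these now.

```bash
cat >> h.py <<'E'
def masked(s,box,zlo,zhi):
    w=cloud(s); m=np.zeros(w.shape[:2],bool); r=[int(x/1.5) for x in box]; m[r[2]:r[3],r[0]:r[1]]=1
    return m&(w[...,2]>zlo)&(w[...,2]<zhi),w
E
python3 - <<'E'
from h import *
a=load('top');w=cloud(a);hsv=cv2.cvtColor(a['frame'],cv2.COLOR_RGB2HSV)
# bottle caps
m=(hsv[...,0]>105)&(hsv[...,0]<130)&(hsv[...,1]>120)&(w[...,2]>.2)
n,l,st,c=cv2.connectedComponentsWithStats(m.astype('uint8'))
for i in range(1,n):
    if st[i,4]>15:
        p=w[l==i]; print('cap',c[i]*1.5,st[i,4],np.median(p,0),p.min(0),p.max(0))
def rect(name,box,lo,hi):
    m,_=masked(a,box,lo,hi); p=w[m]; r=cv2.minAreaRect((p[:,:2]*1000).astype('float32'))
    print(name,len(p),r,p.mean(0),np.percentile(p[:,2],[5,50,95]))
rect('tray',(165,275,270,370),.02,.04)
rect('rail',(270,450,260,300),.185,.2)
rect('rackbase',(460,535,260,365),.012,.028)
m,_=masked(a,(460,535,260,365),.14,.21)
n,l,st,c=cv2.connectedComponentsWithStats(m.astype('uint8'))
for i in range(1,n):
    if st[i,4]>6:
        p=w[l==i]; r=cv2.minAreaRect((p[:,:2]*1000).astype('float32'));print('top',c[i]*1.5,st[i,4],r,p[:,2].max(),a['frame'][l==i].mean(0))
m,_=masked(a,(285,445,290,335),.17,.205); m&=hsv[...,1]>60
n,l,st,c=cv2.connectedComponentsWithStats(m.astype('uint8'))
for i in range(1,n):
    if st[i,4]>3: p=w[l==i]; print('peg',c[i]*1.5,st[i,4],p.min(0),p.max(0))
save(a,'c1.png',(170,250,190,370),4)
E
```

```text
cap [338.21875 328.     ] 48 [0.4695777  0.03810741 0.22370759] [0.46012094 0.02599397 0.22009577] [0.48199003 0.0481097  0.22920335]
cap [377.02040816 335.23469388] 49 [ 0.45629971 -0.04199723  0.22379972] [ 0.44383355 -0.05431336  0.2200066 ] [ 0.46582397 -0.0326076   0.228346  ]
cap [416.46226415 339.08490566] 53 [ 0.4466009  -0.12496098  0.22364739] [ 0.4344832  -0.13458333  0.21940438] [ 0.45887645 -0.1126182   0.22714562]
tray 354 ((509.0484619140625, 353.4230651855469), (177.58026123046875, 176.28546142578125), 84.47052764892578) [0.51066818 0.35359573 0.02685495] [0.02120371 0.02698303 0.03132124]
rail 651 ((548.537109375, -10.341705322265625), (340.4821472167969, 46.41860580444336), 84.88098907470703) [ 0.5601108  -0.00841011  0.19374543] [0.18691393 0.19409718 0.19822037]
rackbase 805 ((518.8260498046875, -336.64886474609375), (180.32562255859375, 111.16654205322266), 5.414114475250244) [ 0.50812187 -0.32565542  0.02022864] [0.01580531 0.02015828 0.02461451]
top [506.04761905 279.28571429] 63 ((580.9592895507812, -328.125244140625), (12.385005950927734, 34.94594192504883), 
[... 183 characters left out ...]
53405761719), 3.851256847381592) 0.18680824836442844 [51.66129032 50.0483871  50.01612903]
top [511.10377358 316.89622642] 53 ((497.43206787109375, -335.7120056152344), (11.87717056274414, 33.50822830200195), 5.0453948974609375) 0.1803895241448381 [147.83018868 108.50943396  69.9245283 ]
top [515.65178571 335.75892857] 56 ((456.0326843261719, -343.474853515625), (11.886128425598145, 35.739864349365234), 5.127797603607178) 0.19325303467423693 [144.67857143 105.05357143  67.05357143]
peg [301.10377358 302.85849057] 53 [0.50135452 0.11351374 0.18137579] [0.55802952 0.12767664 0.19914402]
peg [393.77216749 297.81650246] 406 [ 0.47717887 -0.18020922  0.17172984] [0.5587787  0.05258341 0.20024596]
```

View pics/c1.png

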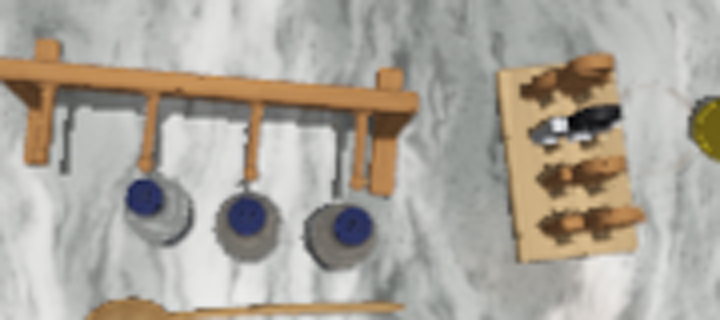

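The crop shows three blue-capped grey bottles at (145,197), (247,214) and (352,226). Cap height is 0.2237 m, against 0.223 m expected. The tray rim measures 177 × 176 mm and the rack 180 × 111 mm, so both match. I'll set the tool yaw to 0 and go to the +y bottle first.

carry_out --motion '[[[0, 0, -0.04], 0.15, 0], [[0, 0, -0.08], 0.3, 0], [[0, 0, -0.08], 0.45, 0], [[0, 0, -0.08], 0.466, 0], [[0, 0, -0.08], 0.466, 0]]'

```text
time_s: 0.6
eef_pos: [0.2469, -0.491, 0.3099]
ee_rot: [[1.0, 0.002, -0.001], [0.002, -1.0, 0.002], [-0.001, -0.002, -1.0]]
wrist_force: [0.8, 0.6, -0.5]
grip_width: 0.0853
grip_force: 0.0
```

carry_out --motion '[[[0.074, -0.176, 0], 0, 0], [[0.074, -0.176, 0], 0, 0], [[0.074, -0.176, 0], 0, 0], [[0.074, -0.176, 0], 0, 0], [[0.074, -0.176, 0], 0, 0]]'

```text
time_s: 1.1
eef_pos: [0.3222, -0.3112, 0.3105]
ee_rot: [[1.0, 0.008, -0.0], [0.008, -1.0, 0.003], [-0.0, -0.003, -1.0]]
wrist_force: [0.6, -0.7, 0.9]
grip_width: 0.0853
grip_force: 0.0
```

Run:
```python
from h import *
o=status.get_obs(); print(o['time_s'],o['qpos'],o['eef_pos'],o['ee_rot'],o['grip_width'])
a=load('top');w=cloud(a)
hsv=cv2.cvtColor(a['frame'],cv2.COLOR_RGB2HSV)
th=np.deg2rad(-5.1)
m,_=masked(a,(270,450,255,335),.17,.205)
p=w[m&(hsv[...,1]>80)]
c,s=np.cos(th),np.sin(th)
# line fit of the bar's top from back half
f=p[(p[:,2]>.19)]
X=f[:,0]*c+f[:,1]*s; Y=-f[:,0]*s+f[:,1]*c
bar=X>np.percentile(X,40)
for it in range(3):
    k=np.polyfit(f[bar,1],f[bar,0],1); r=f[:,0]-np.polyval(k,f[:,1]); bar=abs(r)<.012
th=-np.arctan(k[0]);c,s=np.cos(th),np.sin(th)
X=p[:,0]*c+p[:,1]*s; Y=-p[:,0]*s+p[:,1]*c
bX=f[bar,0]*c+f[bar,1]*s; bY=-f[bar,0]*s+f[bar,1]*c
print('yaw',np.rad2deg(th),'barX',np.percentile(bX,[1,50,99]),'barY',bY.min(),bY.max(), 'z',np.median(f[bar,2]))
x0=(np.percentile(bX,1)+np.percentile(bX,99))/2;y0=(bY.min()+bY.max())/2
print('origin',x0*c-y0*s,x0*s+y0*c)
for i,q in enumerate([-.1275,-.0425,.0425,.1275]):
    e=(abs(Y-y0-q)<.03)&(X<x0-.02)
    print(i,e.sum(),'Xmin',X[e].min()-x0,'Y-y0',np.median(Y[e])-y0,Y[e].min()-y0,Y[e].max()-y0)
```

```text
1.1 [-8.95978696e-01 -1.41703318e-01  1.43867490e+00  1.69333113e-03
  1.84673136e+00  6.66790817e-01] [ 0.32219411 -0.31123677  0.31050623] [[ 9.99963990e-01  8.48627355e-03 -4.64734595e-05]
 [ 8.48636729e-03 -9.99960436e-01  2.66594224e-03]
 [-2.38477057e-05 -2.66624063e-03 -9.99996445e-01]] 0.08532090829761114
yaw -5.231733588944809 barX [0.55138455 0.56016971 0.56933319] barY -0.1295249800900581 0.2099972811930803 z 0.19455997444793227
origin 0.5616933434091794 -0.011027314533420277
0 41 Xmin -0.07323645103642368 Y-y0 -0.1267801499938786 -0.13272940616891998 -0.12303919707093669
1 34 Xmin -0.0712348528552722 Y-y0 -0.040862625055097954 -0.04602801003646906 -0.03693600391023937
2 38 Xmin -0.07191943836094178 Y-y0 0.04270135701351899 0.0393946203892233 0.046719972921824324
3 47 Xmin -0.07222457910242808 Y-y0 0.12677735323700345 0.12267369664649534 0.13323134697024136
```

carry_out --motion '[[[0.074, -0.174, 0], 0, 0], [[0.074, -0.174, 0], 0, 0], [[0.074, -0.174, 0], 0, 0], [[0.074, -0.174, 0], 0, 0], [[0.074, -0.174, 0], 0, 0]]'

```text
time_s: 1.6
eef_pos: [0.3959, -0.1382, 0.31]
ee_rot: [[1.0, 0.009, -0.002], [0.009, -1.0, 0.002], [-0.002, -0.002, -1.0]]
wrist_force: [-0.4, -0.4, -0.9]
grip_width: 0.0855
grip_force: 0.0
```

carry_out --motion '[[[0.074, -0.174, 0], 0, 0], [[0.074, -0.174, 0], 0, 0], [[0.074, -0.174, 0], 0, 0], [[0.074, -0.174, 0], 0, 0], [[0.074, -0.174, 0], 0, 0]]'

```text
time_s: 2.1
eef_pos: [0.4701, 0.0348, 0.3091]
ee_rot: [[1.0, 0.006, -0.003], [0.006, -1.0, 0.001], [-0.003, -0.001, -1.0]]
wrist_force: [0.3, -0.7, -0.3]
grip_width: 0.0851
grip_force: 0.0
```

carry_out --motion '[[[0, 0, 0], 0, 0], [[0, 0, 0], 0, 0], [[0, 0, 0], 0, 0]]'

```text
time_s: 2.4
eef_pos: [0.4689, 0.0309, 0.3111]
ee_rot: [[1.0, -0.003, -0.0], [-0.003, -1.0, -0.001], [-0.0, 0.001, -1.0]]
wrist_force: [-0.6, -0.2, -0.5]
grip_width: 0.0852
grip_force: 0.0
```

carry_out --motion '[[[0.001, -0.005, 0.045], 0, 0], [[0.001, -0.005, 0.09], 0, 0], [[0.001, -0.005, 0.133], 0, 0], [[0.001, -0.005, 0.133], 0, 0], [[0.001, -0.005, 0.133], 0, 0]]'

```text
time_s: 2.9
eef_pos: [0.47, 0.0366, 0.1788]
ee_rot: [[1.0, -0.002, -0.0], [-0.002, -1.0, -0.0], [-0.0, 0.0, -1.0]]
wrist_force: [0.0, -0.6, 0.6]
grip_width: 0.0853
grip_force: 0.0
```

carry_out --motion '[[[0, 0, 0], 0, 1], [[0, 0, 0], 0, 1], [[0, 0, 0], 0, 1], [[0, 0, 0], 0, 1], [[0, 0, 0], 0, 1]]'

```text
time_s: 3.4
eef_pos: [0.4712, 0.0374, 0.1802]
ee_rot: [[1.0, -0.0, 0.004], [-0.0, -1.0, -0.001], [0.004, 0.001, -1.0]]
wrist_force: [-0.1, -0.7, 5.5]
grip_width: 0.0294
grip_force: 59.6
```

Run:
```python
from h import *
o=status.get_obs(); print(o['time_s'],o['qpos'],o['eef_pos'],o['grip_width'],o['grip_force'])
a=snap('wrist'); b=snap('side')
f=np.hstack([a['frame'],b['frame'][100:290,150:406].repeat(2,0).repeat(2,1)[:384,:512]])
s={'frame':f}; save(s,'g1.png',k=.78)
```

```text
3.4 [-4.05807705e-02 -7.29766797e-02  1.63319303e+00 -4.62524622e-04
  1.57767512e+00  1.53034862e+00] [0.47120588 0.03736389 0.1802006 ] 0.029412801823811525 59.613370299339294Traceback (most recent call last):
  File "<stdin>", line 4, in <module>
    return _nx.concatenate(arrs, 1, dtype=dtype, casting=casting)
           ~~~~~~~~~~~~~~~^^^^^^^^^^^^^^^^^^^^^^^^^^^^^^^^^^^^^^^
ValueError: all the input array dimensions except for the concatenation axis must match exactly, but along dimension 0, the array at index 0 has size 384 and the array at index 1 has size 380
```

Grip is 29.4 mm at 60 N, so it has the neck. Next is the tray's far +y cell.

carry_out --motion '[[[0, 0, -0.025], 0, 1], [[-0.005, 0, -0.048], 0, 1], [[-0.03, 0, -0.048], 0, 1], [[-0.03, 0, -0.048], 0, 1]]'

```text
time_s: 3.9
eef_pos: [0.4372, 0.0379, 0.2253]
ee_rot: [[1.0, 0.0, -0.005], [0.0, -1.0, 0.0], [-0.005, -0.0, -1.0]]
wrist_force: [1.0, 0.2, -5.6]
grip_width: 0.0288
grip_force: 60.0
```

carry_out --motion '[[[0, -0.04, 0], 0, 1], [[0, -0.08, 0], 0, 1], [[0, -0.12, 0], 0, 1], [[0, -0.16, 0], 0, 1], [[0, -0.175, 0], 0, 1]]'

```text
time_s: 4.4
eef_pos: [0.4388, 0.2159, 0.2239]
ee_rot: [[1.0, 0.004, -0.004], [0.004, -1.0, 0.001], [-0.004, -0.001, -1.0]]
wrist_force: [0.0, -1.1, -6.4]
grip_width: 0.029
grip_force: 61.1
```

carry_out --motion '[[[0.02, -0.04, 0], 0, 1], [[0.04, -0.08, 0], 0, 1], [[0.06, -0.12, 0], 0, 1], [[0.09, -0.16, 0], 0, 1], [[0.112, -0.178, 0], 0, 1]]'

```text
time_s: 4.9
eef_pos: [0.5525, 0.3937, 0.2227]
ee_rot: [[1.0, 0.003, -0.004], [0.003, -1.0, -0.001], [-0.004, 0.001, -1.0]]
wrist_force: [-0.4, -1.6, -5.4]
grip_width: 0.0292
grip_force: 61.6
```

carry_out --motion '[[[0, 0, 0], 0, 1], [[0, 0, 0], 0, 1], [[0, 0, 0], 0, 1]]'

```text
time_s: 5.2
eef_pos: [0.5516, 0.3896, 0.225]
ee_rot: [[1.0, -0.001, -0.002], [-0.001, -1.0, -0.002], [-0.002, 0.002, -1.0]]
wrist_force: [0.5, 0.1, -5.1]
grip_width: 0.0293
grip_force: 61.7
```

Now lower, release and rise.

carry_out --motion '[[[0, 0, 0.02], 0, 1], [[0, 0, 0.037], 0, 1], [[0, 0, 0.04], 0, 1], [[0, 0, 0.041], 0, 1], [[0, 0, 0.041], 0, 1]]'

```text
time_s: 5.7
eef_pos: [0.5522, 0.3901, 0.1861]
ee_rot: [[1.0, -0.001, 0.001], [-0.001, -1.0, 0.0], [0.001, -0.0, -1.0]]
wrist_force: [-0.0, 0.5, -5.6]
grip_width: 0.0292
grip_force: 61.8
```

carry_out --motion '[[[0, 0, 0], 0, 0.5], [[0, 0, 0], 0, 0.2], [[0, 0, 0], 0, 0], [[0, 0, 0], 0, 0], [[0, 0, 0], 0, 0]]'

```text
time_s: 6.2
eef_pos: [0.5524, 0.3906, 0.1859]
ee_rot: [[1.0, -0.0, 0.001], [-0.0, -1.0, 0.0], [0.001, -0.0, -1.0]]
wrist_force: [0.5, -1.0, 0.2]
grip_width: 0.085
grip_force: 0.0
```

carry_out --motion '[[[0, 0, -0.04], 0, 0], [[0, 0, -0.08], 0, 0], [[0, 0, -0.12], 0, 0], [[0, 0, -0.12], 0, 0]]'

```text
time_s: 6.6
eef_pos: [0.5537, 0.3915, 0.3144]
ee_rot: [[1.0, -0.0, 0.013], [-0.0, -1.0, 0.007], [0.013, -0.007, -1.0]]
wrist_force: [0.9, 0.0, 0.9]
grip_width: 0.0855
grip_force: 0.0
```

```bash
cat > b.py <<'E'
from h import *
o=status.get_obs(); print(o['time_s'],o['eef_pos'],o['grip_width'])
a=snap('top');w=cloud(a);hsv=cv2.cvtColor(a['frame'],cv2.COLOR_RGB2HSV)
m=(hsv[...,0]>105)&(hsv[...,0]<130)&(hsv[...,1]>120)&(w[...,2]>.2)
n,l,st,c=cv2.connectedComponentsWithStats(m.astype('uint8'))
for i in range(1,n):
    if st[i,4]>10:
        p=w[l==i]; q=p[abs(p[:,2]-np.percentile(p[:,2],60))<.006]; print('cap',c[i]*1.5,st[i,4],np.median(q,0))
E
python3 b.py
```

```text
6.6 [0.55373469 0.39146094 0.31441999] 0.08547751695013397
cap [168.61764706 291.75      ] 34 [0.5494341  0.38887508 0.22963609]
cap [376.85294118 335.41176471] 51 [ 0.45379243 -0.04197832  0.22334178]
cap [416.43 339.12] 50 [ 0.4465427  -0.1251362   0.22337936]
```

carry_out --motion '[[[-0.048, 0.217, 0], 0, 0], [[-0.048, 0.217, 0], 0, 0], [[-0.048, 0.217, 0], 0, 0], [[-0.048, 0.217, 0], 0, 0], [[-0.048, 0.217, 0], 0, 0]]'

```text
time_s: 7.15
eef_pos: [0.5027, 0.1701, 0.304]
ee_rot: [[1.0, -0.003, -0.002], [-0.003, -1.0, -0.002], [-0.002, 0.002, -1.0]]
wrist_force: [1.0, -0.6, 0.7]
grip_width: 0.0853
grip_force: 0.0
```

carry_out --motion '[[[-0.048, 0.216, 0], 0, 0], [[-0.048, 0.216, 0], 0, 0], [[-0.048, 0.216, 0], 0, 0], [[-0.048, 0.216, 0], 0, 0], [[-0.048, 0.216, 0], 0, 0]]'

```text
time_s: 7.65
eef_pos: [0.4545, -0.0457, 0.3037]
ee_rot: [[1.0, -0.004, -0.003], [-0.004, -1.0, -0.001], [-0.003, 0.001, -1.0]]
wrist_force: [0.7, 0.7, 0.1]
grip_width: 0.0854
grip_force: 0.0
```

carry_out --motion '[[[0, 0, 0], 0, 0], [[0, 0, 0], 0, 0], [[0, 0, 0], 0, 0]]'

```text
time_s: 7.95
eef_pos: [0.4561, -0.0415, 0.3045]
ee_rot: [[1.0, 0.001, -0.001], [0.001, -1.0, 0.001], [-0.001, -0.001, -1.0]]
wrist_force: [-0.5, -0.3, -0.1]
grip_width: 0.085
grip_force: 0.0
```

carry_out --motion '[[[0, 0, 0.045], 0, 0], [[0, 0, 0.09], 0, 0], [[0, 0, 0.127], 0, 0], [[0, 0, 0.127], 0, 0], [[0, 0, 0.127], 0, 0.5]]'

```text
time_s: 8.45
eef_pos: [0.4562, -0.0415, 0.1785]
ee_rot: [[1.0, 0.002, -0.001], [0.002, -1.0, 0.0], [-0.001, -0.0, -1.0]]
wrist_force: [0.4, -1.1, 0.6]
grip_width: 0.0733
grip_force: 0.0
```

carry_out --motion '[[[0, 0, 0], 0, 1], [[0, 0, 0], 0, 1], [[0, 0, 0], 0, 1], [[0, 0, 0], 0, 1]]'

```text
time_s: 8.85
eef_pos: [0.4576, -0.0429, 0.1809]
ee_rot: [[1.0, -0.0, 0.005], [-0.0, -1.0, -0.001], [0.005, 0.001, -1.0]]
wrist_force: [-0.3, -0.4, 6.5]
grip_width: 0.0291
grip_force: 59.6
```

carry_out --motion '[[[0, 0, -0.025], 0, 1], [[-0.005, 0, -0.048], 0, 1], [[-0.03, 0, -0.048], 0, 1], [[-0.03, 0, -0.048], 0, 1]]'

```text
time_s: 9.25
eef_pos: [0.4242, -0.0424, 0.2266]
ee_rot: [[1.0, -0.001, -0.001], [-0.001, -1.0, -0.0], [-0.001, 0.0, -1.0]]
wrist_force: [0.8, 0.3, -4.0]
grip_width: 0.0293
grip_force: 59.9
```

carry_out --motion '[[[0, -0.045, 0], 0, 1], [[0, -0.09, 0], 0, 1], [[0, -0.135, 0], 0, 1], [[0, -0.18, 0], 0, 1], [[0, -0.22, 0], 0, 1]]'

```text
time_s: 9.75
eef_pos: [0.4255, 0.1796, 0.2252]
ee_rot: [[1.0, 0.0, -0.001], [0.0, -1.0, -0.0], [-0.001, 0.0, -1.0]]
wrist_force: [0.4, -0.2, -2.5]
grip_width: 0.0293
grip_force: 60.6
```

carry_out --motion '[[[0.01, -0.045, 0], 0, 1], [[0.02, -0.09, 0], 0, 1], [[0.03, -0.135, 0], 0, 1], [[0.04, -0.18, 0], 0, 1], [[0.047, -0.219, 0], 0, 1]]'

```text
time_s: 10.25
eef_pos: [0.4731, 0.3988, 0.2242]
ee_rot: [[1.0, 0.0, -0.002], [0.0, -1.0, -0.001], [-0.002, 0.001, -1.0]]
wrist_force: [1.0, -1.1, -3.6]
grip_width: 0.0291
grip_force: 60.6
```

carry_out --motion '[[[0, 0, 0], 0, 1], [[0, 0, 0], 0, 1], [[0, 0, 0], 0, 1]]'

```text
time_s: 10.55
eef_pos: [0.4731, 0.3957, 0.2253]
ee_rot: [[1.0, -0.001, -0.001], [-0.001, -1.0, -0.002], [-0.001, 0.002, -1.0]]
wrist_force: [0.2, -0.3, -2.7]
grip_width: 0.0293
grip_force: 61.1
```

carry_out --motion '[[[0, 0, 0.02], 0, 1], [[0, 0, 0.037], 0, 1], [[0, 0, 0.04], 0, 1], [[0, 0, 0.041], 0, 1], [[0, 0, 0.041], 0, 1]]'

```text
time_s: 11.05
eef_pos: [0.4735, 0.3959, 0.1862]
ee_rot: [[1.0, -0.001, 0.001], [-0.001, -1.0, 0.0], [0.001, -0.0, -1.0]]
wrist_force: [0.7, 0.1, -2.2]
grip_width: 0.029
grip_force: 61.3
```

carry_out --motion '[[[0, 0, 0], 0, 0.5], [[0, 0, 0], 0, 0.2], [[0, 0, 0], 0, 0], [[0, 0, 0], 0, 0], [[0, 0, 0], 0, 0]]'

```text
time_s: 11.55
eef_pos: [0.4733, 0.3967, 0.1856]
ee_rot: [[1.0, -0.0, 0.0], [-0.0, -1.0, 0.0], [0.0, -0.0, -1.0]]
wrist_force: [-0.2, 0.2, -0.3]
grip_width: 0.0854
grip_force: 0.0
```

carry_out --motion '[[[0, 0, -0.04], 0, 0], [[0, 0, -0.08], 0, 0], [[0, 0, -0.12], 0, 0], [[0, 0, -0.12], 0, 0]]'

```text
time_s: 11.95
eef_pos: [0.4748, 0.3977, 0.3138]
ee_rot: [[1.0, -0.0, 0.012], [-0.0, -1.0, 0.008], [0.012, -0.008, -1.0]]
wrist_force: [0.0, 0.5, 1.5]
grip_width: 0.0854
grip_force: 0.0
```

carry_out --motion '[[[-0.01, 0.22, 0], 0, 0], [[-0.01, 0.22, 0], 0, 0], [[-0.01, 0.22, 0], 0, 0], [[-0.01, 0.22, 0], 0, 0], [[-0.01, 0.22, 0], 0, 0]]'

```text
time_s: 12.45
eef_pos: [0.4626, 0.1731, 0.3052]
ee_rot: [[1.0, -0.004, 0.0], [-0.004, -1.0, -0.002], [0.0, 0.002, -1.0]]
wrist_force: [-0.2, 0.1, -1.6]
grip_width: 0.0855
grip_force: 0.0
```

carry_out --motion '[[[-0.01, 0.2, 0], 0, 0], [[-0.01, 0.2, 0], 0, 0], [[-0.01, 0.2, 0], 0, 0], [[-0.01, 0.2, 0], 0, 0], [[-0.01, 0.2, 0], 0, 0]]'

```text
time_s: 12.95
eef_pos: [0.4525, -0.0289, 0.3046]
ee_rot: [[1.0, -0.01, -0.001], [-0.01, -1.0, -0.003], [-0.001, 0.003, -1.0]]
wrist_force: [0.3, 1.3, 0.5]
grip_width: 0.0854
grip_force: 0.0
```

carry_out --motion '[[[-0.006, 0.1, 0], 0, 0], [[-0.006, 0.1, 0], 0, 0], [[-0.006, 0.1, 0], 0, 0], [[-0.006, 0.1, 0], 0, 0], [[-0.006, 0.1, 0], 0, 0]]'

```text
time_s: 13.45
eef_pos: [0.4473, -0.1222, 0.3051]
ee_rot: [[1.0, 0.001, -0.0], [0.001, -1.0, 0.001], [-0.0, -0.001, -1.0]]
wrist_force: [-0.2, 0.5, 0.2]
grip_width: 0.0855
grip_force: 0.0
```

```bash
python3 b.py
```

```text
13.45 [ 0.44728393 -0.12215607  0.3051251 ] 0.08545533481434135
cap [168.93396226 291.19811321] 53 [0.5496567  0.38831021 0.22940437]
cap [164.82786885 328.94262295] 61 [0.47144844 0.39347883 0.22956142]
```

carry_out --motion '[[[0, 0.002, 0.045], 0, 0], [[0, 0.002, 0.09], 0, 0], [[0, 0.002, 0.127], 0, 0], [[0, 0.002, 0.127], 0, 0], [[0, 0.002, 0.127], 0, 0.5]]'

```text
time_s: 14.0
eef_pos: [0.4474, -0.1243, 0.1789]
ee_rot: [[1.0, 0.002, -0.0], [0.002, -1.0, 0.0], [-0.0, -0.0, -1.0]]
wrist_force: [-0.3, -0.3, -0.1]
grip_width: 0.0728
grip_force: 0.0
```

carry_out --motion '[[[0, 0, 0], 0, 1], [[0, 0, 0], 0, 1], [[0, 0, 0], 0, 1], [[0, 0, 0], 0, 1]]'

```text
time_s: 14.4
eef_pos: [0.4485, -0.1258, 0.1809]
ee_rot: [[1.0, -0.0, 0.005], [-0.0, -1.0, -0.001], [0.005, 0.001, -1.0]]
wrist_force: [0.0, 1.3, 5.6]
grip_width: 0.0292
grip_force: 60.1
```

carry_out --motion '[[[0, 0, -0.025], 0, 1], [[-0.005, 0, -0.048], 0, 1], [[-0.03, 0, -0.048], 0, 1], [[-0.03, 0, -0.048], 0, 1]]'

```text
time_s: 14.8
eef_pos: [0.4146, -0.1254, 0.2261]
ee_rot: [[1.0, -0.001, -0.003], [-0.001, -1.0, 0.0], [-0.003, -0.0, -1.0]]
wrist_force: [1.0, 0.1, -5.8]
grip_width: 0.029
grip_force: 60.3
```

carry_out --motion '[[[0, -0.045, 0], 0, 1], [[0, -0.09, 0], 0, 1], [[0, -0.135, 0], 0, 1], [[0, -0.18, 0], 0, 1], [[0, -0.22, 0], 0, 1]]'

```text
time_s: 15.3
eef_pos: [0.4163, 0.0965, 0.225]
ee_rot: [[1.0, -0.0, -0.002], [-0.0, -1.0, 0.0], [-0.002, -0.0, -1.0]]
wrist_force: [0.9, -0.7, -5.0]
grip_width: 0.0289
grip_force: 61.4
```

carry_out --motion '[[[0.01, -0.045, 0], 0, 1], [[0.02, -0.09, 0], 0, 1], [[0.03, -0.135, 0], 0, 1], [[0.04, -0.18, 0], 0, 1], [[0.048, -0.221, 0], 0, 1]]'

```text
time_s: 15.8
eef_pos: [0.4649, 0.3176, 0.2243]
ee_rot: [[1.0, 0.0, -0.003], [0.0, -1.0, -0.001], [-0.003, 0.001, -1.0]]
wrist_force: [0.7, -0.2, -4.9]
grip_width: 0.029
grip_force: 61.4
```

carry_out --motion '[[[0, 0, 0], 0, 1], [[0, 0, 0], 0, 1], [[0, 0, 0], 0, 1]]'

```text
time_s: 16.1
eef_pos: [0.4649, 0.3146, 0.2251]
ee_rot: [[1.0, -0.001, -0.002], [-0.001, -1.0, -0.002], [-0.002, 0.002, -1.0]]
wrist_force: [0.6, -0.6, -4.2]
grip_width: 0.029
grip_force: 61.9
```

carry_out --motion '[[[0, 0, 0.02], 0, 1], [[0, 0, 0.037], 0, 1], [[0, 0, 0.04], 0, 1], [[0, 0, 0.041], 0, 1], [[0, 0, 0.041], 0, 1]]'

```text
time_s: 16.6
eef_pos: [0.4654, 0.3147, 0.1869]
ee_rot: [[1.0, -0.001, 0.001], [-0.001, -1.0, -0.0], [0.001, 0.0, -1.0]]
wrist_force: [-1.5, -1.4, 1.4]
grip_width: 0.0293
grip_force: 62.5
```

carry_out --motion '[[[0, 0, 0], 0, 0.5], [[0, 0, 0], 0, 0.3], [[0, 0, 0], 0, 0.3], [[0, 0, 0], 0, 0.3], [[0, 0, 0], 0, 0.3]]'

```text
time_s: 17.1
eef_pos: [0.4653, 0.3156, 0.1853]
ee_rot: [[1.0, -0.0, 0.0], [-0.0, -1.0, -0.0], [0.0, 0.0, -1.0]]
wrist_force: [-0.2, 0.4, -0.3]
grip_width: 0.0597
grip_force: 0.0
```

carry_out --motion '[[[0, 0, -0.04], 0, 0.3], [[0, 0, -0.08], 0, 0.3], [[0, 0, -0.12], 0, 0.3], [[0, 0, -0.12], 0, 0]]'

```text
time_s: 17.5
eef_pos: [0.4671, 0.3166, 0.3132]
ee_rot: [[1.0, -0.0, 0.012], [-0.0, -1.0, 0.006], [0.012, -0.006, -1.0]]
wrist_force: [0.2, -0.0, 0.2]
grip_width: 0.0725
grip_force: 0.0
```

carry_out --motion '[[[-0.04, 0.22, 0], 0, 0], [[-0.04, 0.22, 0], 0, 0], [[-0.04, 0.22, 0], 0, 0], [[-0.04, 0.22, 0], 0, 0], [[-0.04, 0.22, 0], 0, 0]]'

```text
time_s: 18.0
eef_pos: [0.4242, 0.0926, 0.305]
ee_rot: [[1.0, -0.003, 0.0], [-0.003, -1.0, -0.001], [0.0, 0.001, -1.0]]
wrist_force: [-0.3, 0.6, -0.3]
grip_width: 0.0855
grip_force: 0.0
```

carry_out --motion '[[[-0.04, 0.22, 0], 0, 0], [[-0.04, 0.22, 0], 0, 0], [[-0.04, 0.22, 0], 0, 0], [[-0.04, 0.22, 0], 0, 0], [[-0.04, 0.22, 0], 0, 0]]'

```text
time_s: 18.5
eef_pos: [0.3839, -0.1275, 0.3047]
ee_rot: [[1.0, -0.004, -0.001], [-0.004, -1.0, -0.001], [-0.001, 0.001, -1.0]]
wrist_force: [-1.0, 0.8, -0.1]
grip_width: 0.0856
grip_force: 0.0
```

```bash
cat > r.py <<'E'
from h import *
def tops(a):
    w=cloud(a)
    m=(w[...,2]>.14)&(w[...,2]<.21)&(w[...,1]<-.22)&(w[...,1]>-.42)&(w[...,0]>.38)&(w[...,0]<.66)
    n,l,st,c=cv2.connectedComponentsWithStats(m.astype('uint8'))
    for i in range(1,n):
        if st[i,4]>6:
            p=w[l==i]; r=cv2.minAreaRect((p[:,:2]*1000).astype('float32'))
            print('top',(c[i]*1.5).round(),st[i,4],np.round(r[0],1),np.round(r[1],1),round(r[2],1),'zmax',p[:,2].max().round(4),a['frame'][l==i].mean(0).round())
    m=(w[...,2]>.012)&(w[...,2]<.028)&(w[...,1]<-.22)&(w[...,1]>-.45)&(w[...,0]>.36)&(w[...,0]<.66)
    n,l,st,c=cv2.connectedComponentsWithStats(cv2.morphologyEx(m.astype('uint8'),cv2.MORPH_CLOSE,np.ones((3,3))));i=1+st[1:,4].argmax()
    print('rack',cv2.minAreaRect((w[(l==i)&m][:,:2]*1000).astype('float32')))
if __name__=='__main__': tops(load('top'))
E
python3 b.py; python3 r.py
python3 - <<'E'
from h import *
save(load('top'),'top2.png',(120,260,100,400),2.5)
E
```

```text
18.5 [ 0.38391019 -0.12754283  0.30466031] 0.08558622372447959
cap [168.8490566  291.25471698] 53 [0.54956624 0.38918324 0.22907822]
cap [164.80645161 328.81451613] 62 [0.4715191  0.39333607 0.22958269]
cap [203.74137931 333.69827586] 58 [0.46024181 0.31208325 0.22946446]
top [517. 282.] 62 [ 573.5 -353.1] [11.5 36.1] 3.0 zmax 0.1886 [139. 102.  68.]
top [519. 301.] 64 [ 532.3 -355.7] [12.1 36. ] 4.9 zmax 0.1866 [51. 50. 50.]
top [522. 320.] 53 [ 490.6 -359. ] [12.  35.9] 3.5 zmax 0.1809 [153. 113.  74.]
top [527. 339.] 56 [ 449.4 -367.2] [12.  36.1] 3.7 zmax 0.1903 [144. 105.  67.]
rack ((510.7734680175781, -359.44287109375), (179.4986572265625, 110.88101196289062), 5.052740573883057)
```

View pics/top2.png

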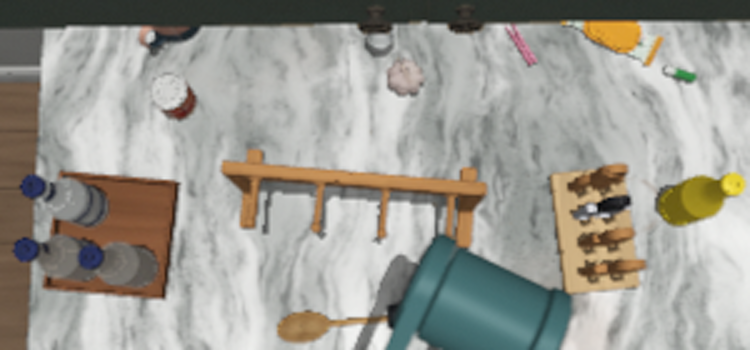

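Three bottles stand in the tray (caps at z = 0.2295, i.e. 223 + 6 mm). The rack has been knocked to (0.511,-0.359) with yaw about 4.5°, and the spoon is untouched. From the handle-top heights, front to back: wide, narrow, grater, arched. I'll take the front (wide) board first and go to the farthest peg first.

carry_out --motion '[[[0.064, 0.241, 0], -0.08, 0], [[0.064, 0.241, 0], -0.08, 0], [[0.064, 0.241, 0], -0.08, 0], [[0.064, 0.241, 0], -0.08, 0], [[0.064, 0.241, 0], -0.08, 0]]'

```text
time_s: 19.05
eef_pos: [0.4496, -0.367, 0.3046]
ee_rot: [[0.997, 0.08, -0.0], [0.08, -0.997, 0.001], [-0.0, -0.001, -1.0]]
wrist_force: [0.4, -0.1, 0.8]
grip_width: 0.0855
grip_force: 0.0
```

carry_out --motion '[[[0, 0, 0], 0, 0], [[0, 0, 0], 0, 0], [[0, 0, 0], 0, 0], [[0, 0, 0], 0, 0]]'

```text
time_s: 19.45
eef_pos: [0.4492, -0.3641, 0.3065]
ee_rot: [[0.997, 0.081, 0.001], [0.081, -0.997, -0.001], [0.001, 0.001, -1.0]]
wrist_force: [-0.5, -0.2, 0.8]
grip_width: 0.0853
grip_force: 0.0
```

Run:
```python
from h import *
o=status.get_obs(); print(o['time_s'],o['qpos'],o['eef_pos'],o['ee_rot'])
a=snap('wrist'); save(a,'w1.png',k=1.2); print(a['T'])
```

```text
19.45 [-7.79193061e-01  1.47812199e-01  1.15620371e+00  1.28175538e-04
  1.83565634e+00  7.10202925e-01] [ 0.44919929 -0.36405008  0.30652768] [[ 0.9966851   0.08134304  0.00145326]
 [ 0.08134489 -0.99668522 -0.00126146]
 [ 0.00134583  0.0013755  -0.99999815]]
[[ 8.13297718e-02 -9.42009107e-01 -3.25583032e-01  5.32695866e-01]
 [-9.96687228e-01 -7.69310902e-02 -2.63851503e-02 -3.57082839e-01]
 [-1.92405829e-04  3.26650348e-01 -9.45145234e-01  4.49864074e-01]
 [ 0.00000000e+00  0.00000000e+00  0.00000000e+00  1.00000000e+00]]
```

View pics/w1.png

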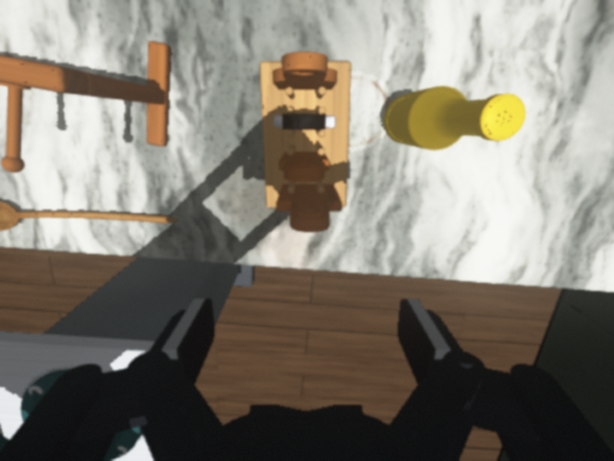

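The wrist picture shows the front board's handle at (309,205), midway between the fingers (205 and 412). I'm descending onto it.

carry_out --motion '[[[0, 0, 0.045], 0, 0], [[0, 0, 0.09], 0, 0], [[0, 0, 0.13], 0, 0], [[0, 0, 0.161], 0, 0], [[0, 0, 0.161], 0, 0]]'

```text
time_s: 20.0
eef_pos: [0.4466, -0.362, 0.1392]
ee_rot: [[0.997, 0.081, -0.007], [0.081, -0.997, 0.007], [-0.007, -0.008, -1.0]]
wrist_force: [-0.3, 1.0, -0.7]
grip_width: 0.0856
grip_force: 0.0
```

carry_out --motion '[[[0, 0, 0], 0, 0.4], [[0, 0, 0], 0, 0.5], [[0, 0, 0], 0, 1], [[0, 0, 0], 0, 1], [[0, 0, 0], 0, 1]]'

```text
time_s: 20.5
eef_pos: [0.4502, -0.3667, 0.1474]
ee_rot: [[0.997, 0.08, 0.004], [0.08, -0.997, -0.004], [0.004, 0.004, -1.0]]
wrist_force: [0.3, -0.7, 6.4]
grip_width: 0.0347
grip_force: 60.2
```

Run:
```python
from h import *
o=status.get_obs(); print(o['time_s'],o['eef_pos'],o['grip_width'],o['wrist_force'])
a=snap('wrist')
w=cloud(a); hsv=cv2.cvtColor(a['frame'],cv2.COLOR_RGB2HSV)
m=(abs(w[...,0]-.449)<.03)&(abs(w[...,1]+.366)<.04)&(w[...,2]>.14)&(w[...,2]<.2)&(hsv[...,1]>70)
p=w[m];print(len(p),np.percentile(p,[2,50,98],axis=0))
```

```text
20.5 [ 0.45015194 -0.36666315  0.14738791] 0.03473146766242145 [ 0.32237479 -0.65877685  6.39845204]
4268 [[ 0.44393905 -0.38348459  0.14195198]
 [ 0.45437171 -0.36623011  0.17143261]
 [ 0.45726298 -0.34890221  0.18888635]]
```

carry_out --motion '[[[0, 0, -0.03], 0, 1], [[0, 0, -0.06], 0, 1], [[0, 0, -0.09], 0, 1], [[0, 0, -0.09], 0.1, 1], [[0, 0, -0.09], 0.171, 1]]'

```text
time_s: 21.05
eef_pos: [0.4496, -0.366, 0.2365]
ee_rot: [[0.996, -0.094, 0.003], [-0.094, -0.996, -0.003], [0.003, 0.002, -1.0]]
wrist_force: [-0.9, -0.8, -2.0]
grip_width: 0.0346
grip_force: 60.1
```

carry_out --motion '[[[-0.021, 0, 0], 0, 1], [[-0.021, -0.04, 0], 0, 1], [[-0.021, -0.08, 0], 0, 1], [[-0.021, -0.12, 0], 0, 1], [[-0.021, -0.16, 0], 0, 1]]'

```text
time_s: 21.55
eef_pos: [0.4425, -0.2029, 0.2345]
ee_rot: [[0.996, -0.092, 0.0], [-0.092, -0.996, -0.0], [0.0, 0.0, -1.0]]
wrist_force: [0.0, 1.3, -1.4]
grip_width: 0.0345
grip_force: 60.2
```

carry_out --motion '[[[0, -0.04, 0], 0, 1], [[0, -0.08, 0], 0, 1], [[0, -0.12, 0], 0, 1], [[0, -0.16, 0], 0, 1], [[0, -0.166, 0], 0, 1]]'

```text
time_s: 22.05
eef_pos: [0.4578, -0.0352, 0.2348]
ee_rot: [[0.996, -0.086, 0.001], [-0.086, -0.996, 0.002], [0.001, -0.002, -1.0]]
wrist_force: [0.7, -0.9, 0.1]
grip_width: 0.0347
grip_force: 60.3
```

carry_out --motion '[[[0, -0.04, 0.02], 0, 1], [[0, -0.08, 0.04], 0, 1], [[0, -0.12, 0.06], 0, 1], [[0, -0.16, 0.07], 0, 1], [[0, -0.165, 0.07], 0, 1]]'

```text
time_s: 22.55
eef_pos: [0.4716, 0.1283, 0.1621]
ee_rot: [[0.996, -0.087, -0.004], [-0.087, -0.996, 0.001], [-0.004, -0.001, -1.0]]
wrist_force: [0.3, -2.4, -1.2]
grip_width: 0.0348
grip_force: 60.6
```

carry_out --motion '[[[0, 0, 0], 0, 1], [[0, 0, 0], 0, 1], [[0, 0, 0], 0, 1], [[0, 0, 0], 0, 1]]'

```text
time_s: 22.95
eef_pos: [0.4733, 0.1242, 0.165]
ee_rot: [[0.996, -0.093, 0.001], [-0.093, -0.996, -0.0], [0.001, 0.0, -1.0]]
wrist_force: [0.0, 0.9, -0.9]
grip_width: 0.0348
grip_force: 60.6
```

```bash
cat > k.py <<'E'
from h import *
O=np.array([.5617,-.011]);th=-.0913
def rail(p):
    d=p[...,:2]-O; return np.stack([d[...,0]*np.cos(th)+d[...,1]*np.sin(th),-d[...,0]*np.sin(th)+d[...,1]*np.cos(th),p[...,2]],-1)
if __name__=='__main__':
    o=status.get_obs(); tcp=rail(o['eef_pos']); R=o['ee_rot']
    print(o['time_s'],'tcp rail',tcp.round(4),'phi',np.arctan2(R[1,0],R[0,0]).round(4),o['grip_width'],o['wrist_force'].round(1),'q6',o['qpos'][5].round(2))
    for n in ('wrist','top'):
        a=snap(n); w=rail(cloud(a)); hsv=cv2.cvtColor(a['frame'],cv2.COLOR_RGB2HSV)
        near=(abs(w[...,0]-tcp[0])<.02)&(abs(w[...,1]-tcp[1])<.03)&(w[...,2]>tcp[2]+.01)&(w[...,2]<tcp[2]+.058)
        p=w[near&((hsv[...,1]>70) if n=='wrist' else True)]
        if len(p)>5: print(n,'handle',len(p),'min',np.percentile(p,2,axis=0).round(4),'max',np.percentile(p,98,axis=0).round(4))
        for i,q in enumerate([-.1275,-.0425,.0425,.1275]):
            e=(abs(w[...,1]-q)<.012)&(w[...,0]<-.045)&(w[...,0]>-.085)&(w[...,2]>.17)&(w[...,2]<.205)&(hsv[...,1]>70)
            if e.sum()>5: print(n,'peg',i,e.sum(),'y',w[e][:,1].min().round(4),np.median(w[e][:,1]).round(4),w[e][:,1].max().round(4),'xmin',w[e][:,0].min().round(4),'zmax',np.percentile(w[e][:,2],98).round(4))
E
python3 k.py
python3 - <<'E'
from h import *
save(load('wrist'),'w2.png',k=1.2)
E
```

```text
22.95 tcp rail [-0.1004  0.1266  0.165 ] phi -0.0932 0.03479398966691865 [ 0.   0.9 -0.9] q6 1.81
wrist handle 3357 min [-0.1064  0.1094  0.1759] max [-0.0941  0.1438  0.2064]
wrist peg 2 1459 y 0.038 0.0459 0.0515 xmin -0.073 zmax 0.1978
wrist peg 3 1313 y 0.1216 0.1282 0.1353 xmin -0.0726 zmax 0.1977
top peg 0 23 y -0.1331 -0.1266 -0.1229 xmin -0.0733 zmax 0.1979
top peg 1 19 y -0.0439 -0.0404 -0.0369 xmin -0.0713 zmax 0.1987
top peg 2 22 y 0.0388 0.0424 0.0461 xmin -0.0721 zmax 0.1992
```

View pics/w2.png

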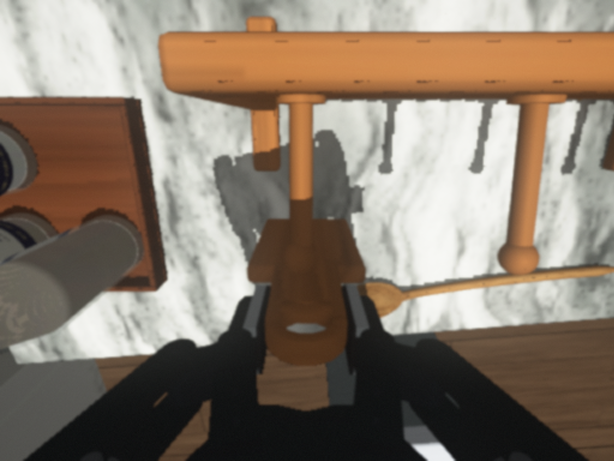

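The wrist picture shows peg 3 at (302,150), in line with the held handle at (306,320). The eye is at about z = 0.189, against 0.190 for the peg ball, so I'm inserting.

carry_out --motion '[[[0.01, -0.001, -0.001], 0, 1], [[0.02, -0.001, -0.001], 0, 1], [[0.03, -0.001, -0.001], 0, 1], [[0.04, -0.001, 0], 0, 1], [[0.05, -0.001, 0.001], 0, 1]]'

```text
time_s: 23.55
eef_pos: [0.5238, 0.1217, 0.163]
ee_rot: [[0.996, -0.091, -0.0], [-0.091, -0.996, -0.0], [-0.0, 0.0, -1.0]]
wrist_force: [0.0, 0.1, -1.0]
grip_width: 0.0347
grip_force: 60.6
```

carry_out --motion '[[[0.006, 0, 0.003], 0, 1], [[0.008, 0, 0.005], 0, 1], [[0.008, 0, 0.007], 0, 1], [[0.008, 0, 0.007], 0, 1], [[0.008, 0, 0.007], 0, 1]]'

```text
time_s: 24.05
eef_pos: [0.5309, 0.1211, 0.1568]
ee_rot: [[0.996, -0.091, 0.001], [-0.091, -0.996, -0.0], [0.001, -0.0, -1.0]]
wrist_force: [0.4, -0.2, 1.4]
grip_width: 0.0347
grip_force: 60.9
```

```bash
python3 k.py
python3 - <<'E'
from h import *
save(load('wrist'),'w3.png',k=1.0)
E
```

```text
24.05 tcp rail [-0.0427  0.1288  0.1568] phi -0.0911 0.03465115666478004 [ 0.4 -0.2  1.4] q6 1.78
wrist handle 3939 min [-0.0616  0.1116  0.1687] max [-0.0248  0.1455  0.1981]
wrist peg 2 903 y 0.0374 0.0453 0.0494 xmin -0.0697 zmax 0.1971
wrist peg 3 1117 y 0.1155 0.1281 0.1395 xmin -0.0714 zmax 0.1981
top peg 0 23 y -0.1331 -0.1268 -0.123 xmin -0.0733 zmax 0.1971
top peg 1 19 y -0.0439 -0.0404 -0.037 xmin -0.071 zmax 0.1992
top peg 2 21 y 0.0392 0.0428 0.0462 xmin -0.0715 zmax 0.1979
```

View pics/w3.png

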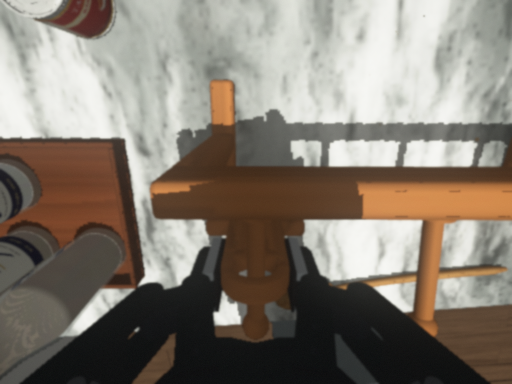

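The picture shows the peg through the eye, with its ball in front at (257,325). I'm releasing, rising and going back to the rack for the narrow board.

carry_out --motion '[[[0, 0, 0], 0, 0.5], [[0, 0, 0], 0, 0.35], [[0, 0, 0], 0, 0.35], [[0, 0, 0], 0, 0.35]]'

```text
time_s: 24.55
eef_pos: [0.5304, 0.1212, 0.1561]
ee_rot: [[0.996, -0.091, -0.001], [-0.091, -0.996, -0.0], [-0.001, 0.0, -1.0]]
wrist_force: [0.5, -0.8, 0.4]
grip_width: 0.0556
grip_force: 0.0
```

carry_out --motion '[[[0, 0, -0.02], 0, 0.35], [[0, 0, -0.06], 0, 0.35], [[0, 0, -0.1], 0, 0.35], [[0, 0, -0.14], 0, 0], [[0, 0, -0.148], 0, 0]]'

```text
time_s: 25.05
eef_pos: [0.5323, 0.1214, 0.3108]
ee_rot: [[0.996, -0.091, 0.011], [-0.091, -0.996, 0.001], [0.01, -0.002, -1.0]]
wrist_force: [0.1, -0.0, 0.4]
grip_width: 0.0815
grip_force: 0.0
```

carry_out --motion '[[[0.002, 0.241, 0], 0, 0], [[0.002, 0.241, 0], 0, 0], [[0.002, 0.241, 0], 0, 0], [[0.002, 0.241, 0], 0, 0], [[0.002, 0.241, 0], 0, 0]]'

```text
time_s: 25.55
eef_pos: [0.5099, -0.1213, 0.3033]
ee_rot: [[0.996, -0.092, -0.001], [-0.092, -0.996, 0.0], [-0.001, 0.0, -1.0]]
wrist_force: [0.6, 0.4, -0.1]
grip_width: 0.0853
grip_force: 0.0
```

carry_out --motion '[[[0.002, 0.241, 0], -0.171, 0], [[0.002, 0.241, 0], -0.171, 0], [[0.002, 0.241, 0], -0.171, 0], [[0.002, 0.241, 0], -0.171, 0], [[0.002, 0.241, 0], -0.171, 0]]'

```text
time_s: 26.05
eef_pos: [0.4899, -0.3614, 0.3031]
ee_rot: [[0.997, 0.079, -0.001], [0.079, -0.997, 0.001], [-0.001, -0.001, -1.0]]
wrist_force: [-0.6, 0.9, 0.1]
grip_width: 0.0854
grip_force: 0.0
```

carry_out --motion '[[[0, 0, 0], 0, 0], [[0, 0, 0], 0, 0], [[0, 0, 0], 0, 0], [[0, 0, 0], 0, 0]]'

```text
time_s: 26.45
eef_pos: [0.4912, -0.3577, 0.3047]
ee_rot: [[0.997, 0.082, 0.0], [0.082, -0.997, -0.0], [0.0, 0.0, -1.0]]
wrist_force: [-1.0, 0.5, -0.1]
grip_width: 0.0854
grip_force: 0.0
```

```bash
cat > t.py <<'E'
from r import *
from k import rail
o=status.get_obs(); R=o['ee_rot']; ph=np.arctan2(R[1,0],R[0,0]); print(o['time_s'],o['eef_pos'].round(4),'phi',ph.round(4),o['grip_width'].round(4))
print('WRIST'); tops(snap('wrist'))
a=snap('top'); w=rail(cloud(a))
m=(w[...,0]>-.07)&(w[...,0]<-.011)&(abs(w[...,1])<.16)&(w[...,2]>.1)&(w[...,2]<.22)
for i,q in enumerate([-.1275,-.0425,.0425,.1275]):
    p=w[m&(abs(w[...,1]-q)<.03)]
    if len(p)>5: print('peg',i,len(p),'y',np.percentile(p[:,1],[2,98]).round(4),'zmax',p[:,2].max().round(4),'x@top',np.median(p[p[:,2]>.185][:,0]).round(4))
E
python3 t.py
```

```text
Traceback (most recent call last):
  File "t.py", line 3, in <module>
    o=status.get_obs(); R=o['ee_rot']; ph=np.arctan2(R[1,0],R[0,0]); print(o['time_s'],o['eef_pos'].round(4),'phi',ph.round(4),o['grip_width'].round(4))
                                                                                                                               ^^^^^^^^^^^^^^^^^^^^^
AttributeError: 'float' object has no attribute 'round'
```

```bash
sed -i "s/,o\['grip_width'\].round(4)//" t.py; python3 t.py
```

```text
26.45 [ 0.4912 -0.3577  0.3047] phi 0.0818
WRIST
top [385. 152.] 464 [ 574.6 -352.3] [11.1 34.5] 4.7 zmax 0.1853 [171. 114.  68.]
top [384. 216.] 570 [ 532.8 -355.2] [12.1 35.8] 4.2 zmax 0.1848 [42. 36. 31.]
top [384. 271.] 606 [ 491.3 -358.5] [12.2 36. ] 3.9 zmax 0.1799 [90. 64. 44.]
rack ((511.0254821777344, -358.154541015625), (180.5086212158203, 110.18492889404297), 4.848348140716553)
peg 0 53 y [-0.1327 -0.1229] zmax 0.1985 x@top -0.0426
peg 1 53 y [-0.0469 -0.0373] zmax 0.199 x@top -0.0442
peg 2 52 y [0.0369 0.0462] zmax 0.1989 x@top -0.0481
peg 3 153 y [0.1003 0.1556] zmax 0.2009 x@top -0.0446
```

The wide board hangs on peg 3. The narrow board's handle is centred under the tool.

carry_out --motion '[[[0, 0, 0.045], 0, 0], [[0, 0, 0.09], 0, 0], [[0, 0, 0.13], 0, 0], [[0, 0, 0.169], 0, 0], [[0, 0, 0.169], 0, 0]]'

```text
time_s: 27.05
eef_pos: [0.4877, -0.3554, 0.1281]
ee_rot: [[0.997, 0.081, -0.011], [0.081, -0.997, 0.009], [-0.01, -0.01, -1.0]]
wrist_force: [-0.4, 0.2, -0.9]
grip_width: 0.085
grip_force: 0.0
```

carry_out --motion '[[[0, 0, 0], 0, 0.4], [[0, 0, 0], 0, 0.5], [[0, 0, 0], 0, 1], [[0, 0, 0], 0, 1], [[0, 0, 0], 0, 1]]'

```text
time_s: 27.55
eef_pos: [0.4921, -0.3601, 0.1389]
ee_rot: [[0.997, 0.08, 0.005], [0.08, -0.997, -0.004], [0.004, 0.004, -1.0]]
wrist_force: [0.2, 1.2, 7.0]
grip_width: 0.0342
grip_force: 60.1
```

carry_out --motion '[[[0, 0, -0.03], 0, 1], [[0, 0, -0.06], 0, 1], [[0, 0, -0.09], 0, 1], [[0, 0, -0.09], 0.1, 1], [[0, 0, -0.09], 0.171, 1]]'

```text
time_s: 28.05
eef_pos: [0.4914, -0.3599, 0.2282]
ee_rot: [[0.996, -0.095, 0.004], [-0.095, -0.996, -0.003], [0.004, 0.003, -1.0]]
wrist_force: [-0.1, 0.2, -1.1]
grip_width: 0.0347
grip_force: 60.0
```

carry_out --motion '[[[-0.04, 0, 0], 0, 1], [[-0.062, -0.02, 0], 0, 1], [[-0.062, -0.06, 0], 0, 1], [[-0.062, -0.1, 0], 0, 1], [[-0.062, -0.12, 0], 0, 1]]'

```text
time_s: 28.55
eef_pos: [0.4399, -0.2318, 0.2264]
ee_rot: [[0.996, -0.09, 0.002], [-0.09, -0.996, 0.0], [0.002, -0.0, -1.0]]
wrist_force: [0.2, 0.1, -0.2]
grip_width: 0.0348
grip_force: 60.0
```

carry_out --motion '[[[0, -0.04, 0], 0, 1], [[0, -0.08, 0], 0, 1], [[0, -0.12, 0], 0, 1], [[0, -0.136, 0], 0, 1], [[0, -0.136, 0], 0, 1]]'

```text
time_s: 29.05
eef_pos: [0.4526, -0.0967, 0.2263]
ee_rot: [[0.996, -0.087, 0.002], [-0.087, -0.996, -0.0], [0.002, -0.0, -1.0]]
wrist_force: [-0.3, -0.8, -0.9]
grip_width: 0.0344
grip_force: 60.2
```

carry_out --motion '[[[0, -0.04, 0.02], 0, 1], [[0, -0.08, 0.04], 0, 1], [[0, -0.12, 0.06], 0, 1], [[0, -0.14, 0.06], 0, 1], [[0, -0.14, 0.06], 0, 1]]'

```text
time_s: 29.55
eef_pos: [0.465, 0.042, 0.1648]
ee_rot: [[0.996, -0.088, -0.001], [-0.088, -0.996, 0.0], [-0.001, -0.0, -1.0]]
wrist_force: [-0.3, 0.1, -0.9]
grip_width: 0.0348
grip_force: 60.4
```

carry_out --motion '[[[0, 0, 0], 0, 1], [[0, 0, 0], 0, 1], [[0, 0, 0], 0, 1]]'

```text
time_s: 29.85
eef_pos: [0.4655, 0.0395, 0.1659]
ee_rot: [[0.996, -0.093, 0.001], [-0.093, -0.996, -0.001], [0.001, 0.0, -1.0]]
wrist_force: [0.9, 0.7, -0.0]
grip_width: 0.0348
grip_force: 60.4
```

```bash
python3 k.py
```

```text
29.85 tcp rail [-0.1004  0.0415  0.1659] phi -0.0933 0.034752705341015135 [ 0.9  0.7 -0. ] q6 1.63
wrist handle 3134 min [-0.107   0.0246  0.1763] max [-0.0949  0.0587  0.2058]
wrist peg 1 1496 y -0.0468 -0.039 -0.034 xmin -0.0736 zmax 0.1976
wrist peg 2 1277 y 0.037 0.0435 0.0503 xmin -0.0735 zmax 0.1978
wrist peg 3 1737 y 0.1155 0.1256 0.1394 xmin -0.073 zmax 0.1985
top peg 0 23 y -0.133 -0.1266 -0.1231 xmin -0.0736 zmax 0.1981
top peg 1 19 y -0.0438 -0.0405 -0.0369 xmin -0.0713 zmax 0.1989
```

carry_out --motion '[[[0.01, -0.002, -0.0015], 0, 1], [[0.02, -0.002, -0.0015], 0, 1], [[0.03, -0.002, -0.0015], 0, 1], [[0.04, -0.002, 0], 0, 1], [[0.05, -0.002, 0.001], 0, 1]]'

```text
time_s: 30.45
eef_pos: [0.5161, 0.0381, 0.1639]
ee_rot: [[0.996, -0.091, -0.0], [-0.091, -0.996, -0.0], [-0.0, 0.0, -1.0]]
wrist_force: [-0.4, -0.3, -1.1]
grip_width: 0.0345
grip_force: 60.4
```

carry_out --motion '[[[0.006, 0, 0.003], 0, 1], [[0.008, 0, 0.005], 0, 1], [[0.008, 0, 0.007], 0, 1], [[0.008, 0, 0.007], 0, 1], [[0.008, 0, 0.007], 0, 1]]'

```text
time_s: 30.95
eef_pos: [0.5236, 0.0374, 0.1582]
ee_rot: [[0.996, -0.091, 0.003], [-0.091, -0.996, -0.0], [0.003, 0.0, -1.0]]
wrist_force: [0.6, -0.4, 2.0]
grip_width: 0.0345
grip_force: 60.9
```

```bash
python3 k.py
```

```text
30.95 tcp rail [-0.0423  0.0447  0.1582] phi -0.0912 0.034542942415438774 [ 0.6 -0.4  2. ] q6 1.63
wrist handle 3747 min [-0.0613  0.0281  0.1694] max [-0.0243  0.0618  0.1981]
wrist peg 1 943 y -0.0474 -0.0395 -0.035 xmin -0.0694 zmax 0.1974
wrist peg 2 1114 y 0.0307 0.0436 0.0545 xmin -0.0714 zmax 0.1981
wrist peg 3 847 y 0.1156 0.1266 0.1395 xmin -0.0689 zmax 0.1985
top peg 0 23 y -0.1333 -0.1267 -0.123 xmin -0.0732 zmax 0.1996
top peg 1 19 y -0.0439 -0.0405 -0.0369 xmin -0.0714 zmax 0.1986
```

Insertion met no resistance and matches the first one. I'm releasing, then going to the grater.

carry_out --motion '[[[0, 0, 0], 0, 0.5], [[0, 0, 0], 0, 0.35], [[0, 0, 0], 0, 0.35], [[0, 0, 0], 0, 0.35]]'

```text
time_s: 31.45
eef_pos: [0.5226, 0.0375, 0.1568]
ee_rot: [[0.996, -0.091, -0.001], [-0.091, -0.996, -0.0], [-0.001, 0.0, -1.0]]
wrist_force: [-0.1, -0.2, 0.0]
grip_width: 0.0554
grip_force: 0.0
```

carry_out --motion '[[[0, 0, -0.02], 0, 0.35], [[0, 0, -0.06], 0, 0.35], [[0, 0, -0.1], 0, 0.35], [[0, 0, -0.14], 0, 0], [[0, 0, -0.148], 0, 0]]'

```text
time_s: 31.95
eef_pos: [0.5246, 0.0375, 0.3115]
ee_rot: [[0.996, -0.091, 0.01], [-0.091, -0.996, -0.0], [0.01, -0.001, -1.0]]
wrist_force: [-0.5, -0.8, 0.1]
grip_width: 0.0819
grip_force: 0.0
```

carry_out --motion '[[[0.022, 0.194, 0], 0, 0], [[0.022, 0.194, 0], 0, 0], [[0.022, 0.194, 0], 0, 0], [[0.022, 0.194, 0], 0, 0], [[0.022, 0.194, 0], 0, 0]]'

```text
time_s: 32.45
eef_pos: [0.5265, -0.1629, 0.303]
ee_rot: [[0.995, -0.099, -0.004], [-0.099, -0.995, -0.001], [-0.004, 0.001, -1.0]]
wrist_force: [0.1, 0.3, -0.4]
grip_width: 0.0854
grip_force: 0.0
```

carry_out --motion '[[[0.022, 0.195, 0], -0.171, 0], [[0.022, 0.195, 0], -0.171, 0], [[0.022, 0.195, 0], -0.171, 0], [[0.022, 0.195, 0], -0.171, 0], [[0.022, 0.195, 0], -0.171, 0]]'

```text
time_s: 32.95
eef_pos: [0.5303, -0.3588, 0.3013]
ee_rot: [[0.997, 0.073, -0.005], [0.073, -0.997, 0.001], [-0.005, -0.002, -1.0]]
wrist_force: [-0.0, 0.1, -0.5]
grip_width: 0.0854
grip_force: 0.0
```

carry_out --motion '[[[0, 0, 0], 0, 0], [[0, 0, 0], 0, 0], [[0, 0, 0], 0, 0], [[0, 0, 0], 0, 0]]'

```text
time_s: 33.35
eef_pos: [0.5319, -0.3524, 0.3062]
ee_rot: [[0.997, 0.082, 0.001], [0.082, -0.997, -0.001], [0.001, 0.001, -1.0]]
wrist_force: [0.0, 0.1, 0.6]
grip_width: 0.0855
grip_force: 0.0
```

```bash
python3 t.py
```

```text
33.35 [ 0.5319 -0.3524  0.3062] phi 0.0818
WRIST
top [387. 213.] 580 [ 574.9 -352.3] [12.1 35.9] 4.4 zmax 0.1849 [82. 57. 38.]
top [386. 271.] 650 [ 533.  -355.1] [12.1 35.9] 4.1 zmax 0.185 [46. 40. 32.]
rack ((511.744873046875, -358.05426025390625), (179.06878662109375, 110.11507415771484), 4.974216938018799)
peg 0 54 y [-0.1328 -0.1228] zmax 0.1991 x@top -0.041
peg 1 53 y [-0.0469 -0.0372] zmax 0.1985 x@top -0.0477
peg 2 145 y [0.0186 0.0658] zmax 0.2005 x@top -0.0457
peg 3 153 y [0.1005 0.1552] zmax 0.2023 x@top -0.046
```

carry_out --motion '[[[0.001, 0.002, 0.045], 0, 0], [[0.001, 0.002, 0.09], 0, 0], [[0.001, 0.002, 0.13], 0, 0], [[0.001, 0.002, 0.164], 0, 0], [[0.001, 0.002, 0.164], 0, 0]]'

```text
time_s: 33.95
eef_pos: [0.5296, -0.3529, 0.1343]
ee_rot: [[0.997, 0.08, -0.01], [0.08, -0.997, 0.008], [-0.01, -0.009, -1.0]]
wrist_force: [-0.2, 0.4, 0.1]
grip_width: 0.0851
grip_force: 0.0
```

carry_out --motion '[[[0, 0, 0], 0, 0.4], [[0, 0, 0], 0, 0.5], [[0, 0, 0], 0, 1], [[0, 0, 0], 0, 1], [[0, 0, 0], 0, 1]]'

```text
time_s: 34.45
eef_pos: [0.5339, -0.3565, 0.1448]
ee_rot: [[0.997, 0.08, 0.005], [0.08, -0.997, -0.003], [0.004, 0.004, -1.0]]
wrist_force: [0.5, 0.6, 6.4]
grip_width: 0.0342
grip_force: 60.4
```

carry_out --motion '[[[0, 0, -0.03], 0, 1], [[0, 0, -0.06], 0, 1], [[0, 0, -0.09], 0, 1], [[0, 0, -0.09], 0.1, 1], [[0, 0, -0.09], 0.171, 1]]'

```text
time_s: 34.95
eef_pos: [0.5331, -0.3564, 0.2338]
ee_rot: [[0.996, -0.094, 0.003], [-0.094, -0.996, -0.003], [0.003, 0.002, -1.0]]
wrist_force: [-0.0, 0.3, -1.6]
grip_width: 0.0344
grip_force: 60.4
```

carry_out --motion '[[[-0.04, 0, 0], 0, 1], [[-0.08, 0, 0], 0, 1], [[-0.103, -0.02, 0], 0, 1], [[-0.103, -0.06, 0], 0, 1], [[-0.103, -0.1, 0], 0, 1]]'

```text
time_s: 35.45
eef_pos: [0.4382, -0.2464, 0.2317]
ee_rot: [[0.996, -0.094, 0.001], [-0.094, -0.996, -0.0], [0.001, 0.0, -1.0]]
wrist_force: [0.5, 0.2, -1.7]
grip_width: 0.0346
grip_force: 60.3
```

carry_out --motion '[[[0, -0.04, 0], 0, 1], [[0, -0.08, 0.02], 0, 1], [[0, -0.12, 0.04], 0, 1], [[0, -0.16, 0.065], 0, 1], [[0, -0.204, 0.065], 0, 1]]'

```text
time_s: 35.95
eef_pos: [0.4552, -0.042, 0.1626]
ee_rot: [[0.996, -0.092, -0.007], [-0.092, -0.996, 0.001], [-0.007, -0.001, -1.0]]
wrist_force: [-0.6, 0.2, -2.6]
grip_width: 0.0344
grip_force: 60.2
```

carry_out --motion '[[[0, 0, 0], 0, 1], [[0, 0, 0], 0, 1], [[0, 0, 0], 0, 1], [[0, 0, 0], 0, 1]]'

```text
time_s: 36.35
eef_pos: [0.458, -0.045, 0.1668]
ee_rot: [[0.996, -0.093, 0.001], [-0.093, -0.996, -0.001], [0.001, 0.001, -1.0]]
wrist_force: [-0.8, 0.2, -1.9]
grip_width: 0.0346
grip_force: 60.6
```

```bash
sed -i "s/(hsv\[...,1\]>70) if n=='wrist' else True/True/" k.py; python3 k.py
python3 - <<'E'
from h import *
save(load('wrist'),'w4.png',k=1.0)
E
```

```text
36.35 tcp rail [-0.1002 -0.0433  0.1668] phi -0.0933 0.03464793203758543 [-0.8  0.2 -1.9] q6 1.44
wrist handle 6502 min [-0.1076 -0.072   0.1772] max [-0.0877 -0.0147  0.2237]
wrist peg 0 1463 y -0.1324 -0.1241 -0.1188 xmin -0.0734 zmax 0.1977
wrist peg 1 1269 y -0.0483 -0.0417 -0.035 xmin -0.0735 zmax 0.1978
wrist peg 2 1706 y 0.0305 0.0406 0.0544 xmin -0.0725 zmax 0.1985
top peg 0 18 y -0.1331 -0.1284 -0.1255 xmin -0.0736 zmax 0.1983
top peg 2 7 y 0.0474 0.0505 0.0542 xmin -0.0505 zmax 0.1991
top peg 3 42 y 0.1162 0.1267 0.1384 xmin -0.0724 zmax 0.1993
```

View pics/w4.png

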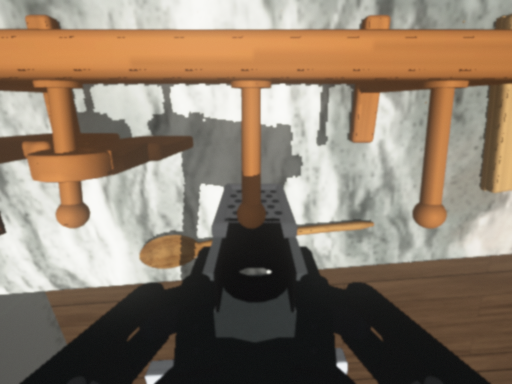

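Peg 1 at (252,150) is in line with the grater's eye at (255,270), and the narrow board hangs on peg 2 at (70,190). I'm inserting, then releasing after a check.

carry_out --motion '[[[0.01, -0.0015, -0.001], 0, 1], [[0.02, -0.0015, -0.001], 0, 1], [[0.03, -0.0015, -0.001], 0, 1], [[0.04, -0.0015, 0], 0, 1], [[0.05, -0.0015, 0.001], 0, 1]]'

```text
time_s: 36.95
eef_pos: [0.5087, -0.0469, 0.165]
ee_rot: [[0.996, -0.091, -0.0], [-0.091, -0.996, -0.0], [-0.0, 0.0, -1.0]]
wrist_force: [0.6, -0.7, -0.9]
grip_width: 0.0346
grip_force: 60.6
```

carry_out --motion '[[[0.006, 0, 0.003], 0, 1], [[0.008, 0, 0.005], 0, 1], [[0.008, 0, 0.007], 0, 1], [[0.008, 0, 0.007], 0, 1], [[0.008, 0, 0.007], 0, 1]]'

```text
time_s: 37.45
eef_pos: [0.5161, -0.0475, 0.159]
ee_rot: [[0.996, -0.091, 0.002], [-0.091, -0.996, -0.0], [0.002, 0.0, -1.0]]
wrist_force: [2.5, 0.6, 0.8]
grip_width: 0.0344
grip_force: 61.0
```

```bash
python3 k.py|head -4
```

```text
37.45 tcp rail [-0.0421 -0.0405  0.159 ] phi -0.0911 0.034391004479958 [2.5 0.6 0.8] q6 1.46
wrist handle 7258 min [-0.0586 -0.069   0.1702] max [-0.0261 -0.012   0.2156]
wrist peg 0 914 y -0.132 -0.1245 -0.1202 xmin -0.069 zmax 0.1973
wrist peg 1 747 y -0.0479 -0.0412 -0.035 xmin -0.0721 zmax 0.1979
```

carry_out --motion '[[[0, 0, 0], 0, 0.5], [[0, 0, 0], 0, 0.35], [[0, 0, 0], 0, 0.35], [[0, 0, 0], 0, 0.35]]'

```text
time_s: 37.95
eef_pos: [0.5153, -0.0475, 0.158]
ee_rot: [[0.996, -0.091, -0.001], [-0.091, -0.996, 0.0], [-0.001, 0.0, -1.0]]
wrist_force: [0.4, 0.4, -0.2]
grip_width: 0.0554
grip_force: 0.0
```

carry_out --motion '[[[0, 0, -0.02], 0, 0.35], [[0, 0, -0.06], 0, 0.35], [[0, 0, -0.1], 0, 0.35], [[0, 0, -0.14], 0, 0], [[0, 0, -0.148], 0, 0]]'

```text
time_s: 38.45
eef_pos: [0.5172, -0.0478, 0.3126]
ee_rot: [[0.996, -0.091, 0.01], [-0.091, -0.996, -0.002], [0.01, 0.001, -1.0]]
wrist_force: [1.6, -0.5, 0.7]
grip_width: 0.0816
grip_force: 0.0
```

carry_out --motion '[[[0.043, 0.149, 0], 0, 0], [[0.043, 0.149, 0], 0, 0], [[0.043, 0.149, 0], 0, 0], [[0.043, 0.149, 0], 0, 0], [[0.043, 0.149, 0], 0, 0]]'

```text
time_s: 38.95
eef_pos: [0.5445, -0.201, 0.3044]
ee_rot: [[0.996, -0.094, -0.003], [-0.094, -0.996, 0.002], [-0.003, -0.001, -1.0]]
wrist_force: [-0.5, 1.2, -0.2]
grip_width: 0.0856
grip_force: 0.0
```

carry_out --motion '[[[0.043, 0.149, 0], -0.171, 0], [[0.043, 0.149, 0], -0.171, 0], [[0.043, 0.149, 0], -0.171, 0], [[0.043, 0.149, 0], -0.171, 0], [[0.043, 0.149, 0], -0.171, 0]]'

```text
time_s: 39.45
eef_pos: [0.5742, -0.3517, 0.3047]
ee_rot: [[0.997, 0.08, -0.002], [0.08, -0.997, 0.002], [-0.002, -0.003, -1.0]]
wrist_force: [0.2, 0.2, -1.1]
grip_width: 0.0857
grip_force: 0.0
```

carry_out --motion '[[[0, 0, 0], 0, 0], [[0, 0, 0], 0, 0], [[0, 0, 0], 0, 0], [[0, 0, 0], 0, 0]]'

```text
time_s: 39.85
eef_pos: [0.5743, -0.3508, 0.3073]
ee_rot: [[0.997, 0.081, 0.001], [0.081, -0.997, -0.001], [0.001, 0.001, -1.0]]
wrist_force: [-0.1, 0.3, -0.7]
grip_width: 0.0855
grip_force: 0.0
```

```bash
python3 t.py
```

```text
39.85 [ 0.5743 -0.3508  0.3073] phi 0.0813
WRIST
top [384. 271.] 644 [ 575.  -352.3] [12.2 35.8] 4.2 zmax 0.1842 [80. 56. 36.]
rack ((511.99273681640625, -358.1037292480469), (178.9955291748047, 109.94711303710938), 4.99481725692749)
peg 0 54 y [-0.1327 -0.1229] zmax 0.1994 x@top -0.0421
peg 1 141 y [-0.069  -0.0147] zmax 0.1997 x@top -0.0453
peg 2 145 y [0.0186 0.0644] zmax 0.2009 x@top -0.0457
peg 3 155 y [0.0988 0.1554] zmax 0.1995 x@top -0.0459
```

carry_out --motion '[[[0.001, 0.001, 0.045], 0, 0], [[0.001, 0.001, 0.09], 0, 0], [[0.001, 0.001, 0.13], 0, 0], [[0.001, 0.001, 0.165], 0, 0], [[0.001, 0.001, 0.165], 0, 0]]'

```text
time_s: 40.45
eef_pos: [0.5719, -0.3505, 0.1335]
ee_rot: [[0.997, 0.08, -0.011], [0.08, -0.997, 0.008], [-0.011, -0.009, -1.0]]
wrist_force: [-0.6, -0.1, 0.0]
grip_width: 0.0856
grip_force: 0.0
```

carry_out --motion '[[[0, 0, 0], 0, 0.4], [[0, 0, 0], 0, 0.5], [[0, 0, 0], 0, 1], [[0, 0, 0], 0, 1], [[0, 0, 0], 0, 1]]'

```text
time_s: 40.95
eef_pos: [0.5765, -0.3536, 0.145]
ee_rot: [[0.997, 0.08, 0.005], [0.08, -0.997, -0.003], [0.005, 0.003, -1.0]]
wrist_force: [-0.1, 0.3, 6.5]
grip_width: 0.0347
grip_force: 60.4
```

carry_out --motion '[[[0, 0, -0.03], 0, 1], [[0, 0, -0.06], 0, 1], [[0, 0, -0.09], 0, 1], [[0, 0, -0.09], 0.1, 1], [[0, 0, -0.09], 0.171, 1]]'

```text
time_s: 41.45
eef_pos: [0.5758, -0.3535, 0.2342]
ee_rot: [[0.996, -0.094, 0.004], [-0.094, -0.996, -0.003], [0.004, 0.003, -1.0]]
wrist_force: [-0.1, 0.5, -1.7]
grip_width: 0.0345
grip_force: 60.0
```

carry_out --motion '[[[-0.04, 0, 0], 0, 1], [[-0.08, 0, 0], 0, 1], [[-0.12, 0, 0], 0, 1], [[-0.144, 0, 0], 0, 1], [[-0.144, -0.02, 0], 0, 1]]'

```text
time_s: 41.95
eef_pos: [0.4309, -0.3213, 0.2322]
ee_rot: [[0.995, -0.096, -0.0], [-0.096, -0.995, -0.002], [-0.0, 0.002, -1.0]]
wrist_force: [-0.7, 0.3, -0.2]
grip_width: 0.0347
grip_force: 60.0
```

carry_out --motion '[[[0, -0.04, 0], 0, 1], [[0, -0.08, 0.02], 0, 1], [[0, -0.12, 0.04], 0, 1], [[0, -0.16, 0.065], 0, 1], [[0, -0.192, 0.065], 0, 1]]'

```text
time_s: 42.45
eef_pos: [0.4493, -0.125, 0.1626]
ee_rot: [[0.996, -0.09, -0.006], [-0.09, -0.996, 0.004], [-0.006, -0.003, -1.0]]
wrist_force: [1.2, 0.0, 0.2]
grip_width: 0.0344
grip_force: 60.0
```

carry_out --motion '[[[0, 0, 0], 0, 1], [[0, 0, 0], 0, 1], [[0, 0, 0], 0, 1], [[0, 0, 0], 0, 1]]'

```text
time_s: 42.85
eef_pos: [0.4515, -0.1297, 0.1668]
ee_rot: [[0.996, -0.092, 0.001], [-0.092, -0.996, -0.001], [0.001, 0.001, -1.0]]
wrist_force: [-0.3, -0.6, -0.5]
grip_width: 0.0346
grip_force: 60.1
```

```bash
python3 k.py
```

```text
42.85 tcp rail [-0.0989 -0.1282  0.1668] phi -0.0925 0.034624425950305134 [-0.3 -0.6 -0.5] q6 1.26
wrist handle 6519 min [-0.1063 -0.1569  0.1773] max [-0.0864 -0.0995  0.2238]
wrist peg 0 1267 y -0.1332 -0.1266 -0.1198 xmin -0.0731 zmax 0.1978
wrist peg 1 1198 y -0.0509 -0.0443 -0.0367 xmin -0.0737 zmax 0.1981
top peg 1 27 y -0.0468 -0.0422 -0.0354 xmin -0.0716 zmax 0.2008
top peg 2 41 y 0.0319 0.0416 0.0541 xmin -0.0719 zmax 0.1995
top peg 3 40 y 0.1157 0.127 0.1387 xmin -0.0722 zmax 0.1987
```

The alignment is the same as before (peg y = -0.1266, tool y = -0.1282), so I'm inserting.

carry_out --motion '[[[0.01, -0.0015, -0.001], 0, 1], [[0.02, -0.0015, -0.001], 0, 1], [[0.03, -0.0015, -0.001], 0, 1], [[0.04, -0.0015, 0], 0, 1], [[0.05, -0.0015, 0.001], 0, 1]]'

```text
time_s: 43.45
eef_pos: [0.5021, -0.132, 0.165]
ee_rot: [[0.996, -0.091, -0.0], [-0.091, -0.996, -0.0], [-0.0, 0.0, -1.0]]
wrist_force: [0.2, -0.0, -1.3]
grip_width: 0.0347
grip_force: 60.1
```

carry_out --motion '[[[0.005, 0, 0.003], 0, 1], [[0.007, 0, 0.005], 0, 1], [[0.007, 0, 0.007], 0, 1], [[0.007, 0, 0.007], 0, 1], [[0.007, 0, 0.007], 0, 1]]'

```text
time_s: 43.95
eef_pos: [0.5085, -0.1325, 0.1592]
ee_rot: [[0.996, -0.091, 0.002], [-0.091, -0.996, -0.001], [0.002, 0.0, -1.0]]
wrist_force: [1.3, 1.0, 3.4]
grip_width: 0.0344
grip_force: 60.6
```

```bash
python3 k.py|head -4
```

```text
43.95 tcp rail [-0.0419 -0.1259  0.1592] phi -0.0911 0.03442587851892612 [1.3 1.  3.4] q6 1.3
wrist handle 7244 min [-0.0578 -0.1545  0.1703] max [-0.026  -0.0973  0.216 ]
wrist peg 0 1092 y -0.1394 -0.1265 -0.1155 xmin -0.0733 zmax 0.198
wrist peg 1 572 y -0.0545 -0.0435 -0.0348 xmin -0.068 zmax 0.1976
```

Release, rise straight up, then pull back clear and check.

carry_out --motion '[[[0, 0, 0], 0, 0.5], [[0, 0, 0], 0, 0.35], [[0, 0, 0], 0, 0.35], [[0, 0, 0], 0, 0.35]]'

```text
time_s: 44.45
eef_pos: [0.5076, -0.1324, 0.1578]
ee_rot: [[0.996, -0.091, -0.001], [-0.091, -0.996, 0.0], [-0.001, -0.0, -1.0]]
wrist_force: [0.4, -0.3, 0.1]
grip_width: 0.0552
grip_force: 0.0
```

carry_out --motion '[[[0, 0, -0.02], 0, 0.35], [[0, 0, -0.06], 0, 0.35], [[0, 0, -0.1], 0, 0.35], [[0, 0, -0.14], 0, 0.35], [[0, 0, -0.148], 0, 0.35]]'

```text
time_s: 44.95
eef_pos: [0.5094, -0.1331, 0.3126]
ee_rot: [[0.996, -0.091, 0.01], [-0.091, -0.996, -0.004], [0.01, 0.003, -1.0]]
wrist_force: [0.1, 0.4, 0.2]
grip_width: 0.0553
grip_force: 0.0
```

carry_out --motion '[[[-0.1, 0.12, 0], 0, 0.35], [[-0.1, 0.12, 0], 0, 0.35], [[-0.1, 0.12, 0], 0, 0.35], [[-0.1, 0.12, 0], 0, 0.35], [[-0.1, 0.12, 0], 0, 0.35]]'

```text
time_s: 45.45
eef_pos: [0.3965, -0.2437, 0.3056]
ee_rot: [[0.996, -0.094, -0.001], [-0.094, -0.996, 0.001], [-0.001, -0.001, -1.0]]
wrist_force: [0.7, 0.1, -0.7]
grip_width: 0.0558
grip_force: 0.0
```

carry_out --motion '[[[0, 0, 0], 0, 0.35], [[0, 0, 0], 0, 0.35], [[0, 0, 0], 0, 0.35], [[0, 0, 0], 0, 0.35], [[0, 0, 0], 0, 0.35]]'

```text
time_s: 45.95
eef_pos: [0.3979, -0.2424, 0.3063]
ee_rot: [[0.996, -0.09, -0.0], [-0.09, -0.996, 0.0], [-0.0, -0.0, -1.0]]
wrist_force: [-0.3, 0.3, 0.3]
grip_width: 0.0557
grip_force: 0.0
```

```bash
python3 t.py; python3 b.py
python3 - <<'E'
from h import *
b=snap('side'); f=np.vstack([load('top')['frame'][120:260,100:400],b['frame'][120:300,150:450]]); save({'frame':f},'fin.png',k=1.8)
E
```

```text
45.95 [ 0.3979 -0.2424  0.3063] phi -0.0899
WRIST
rack ((511.2506103515625, -358.0633239746094), (180.3732452392578, 110.12934112548828), 4.9838738441467285)
peg 0 148 y [-0.1535 -0.1003] zmax 0.2024 x@top -0.0448
peg 1 141 y [-0.069  -0.0147] zmax 0.2012 x@top -0.0454
peg 2 141 y [0.0184 0.0658] zmax 0.1995 x@top -0.046
peg 3 153 y [0.0992 0.155 ] zmax 0.2017 x@top -0.0467
46.05 [ 0.39771529 -0.24259938  0.30632282] 0.05545897087869554
cap [169.09615385 291.08653846] 52 [0.54969954 0.38792529 0.22883818]
cap [164.80645161 328.81451613] 62 [0.47134407 0.39329353 0.22917635]
cap [203.79661017 333.73728814] 59 [0.46022483 0.31220094 0.22977443]
```

View pics/fin.png

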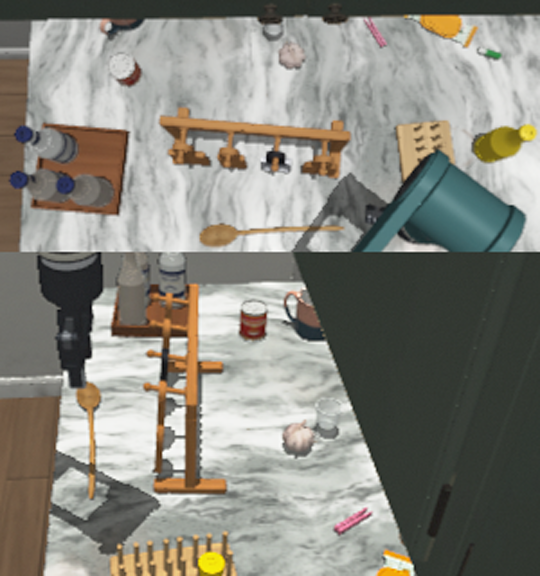

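The final view shows all four hanging on their own pegs, with handles at (183,152), (232,153), (275,158) and (325,160). Three bottles are in the tray, the rack is empty, and the spoon, garlic and tin are in place.

```bash
python3 -c "
from rig import ticket
print(ticket.finish_job())"
```

```text
the job is handed in; nothing more can be done
None
```

I handed the job in at about 46 s of robot time: all three bottles stand upright in the tray, the three boards and the grater each hang on their own peg, and the spoon, garlic and tin were left alone; hand-in returned no verdict.

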